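Set the light table for wide film

ROBOT

A 6-joint arm with a two-finger parallel gripper is mounted at the origin on the work surface. World frame = base frame: x ahead of the robot, y to its left, z up, the work surface at z = 0. Lengths are in mm, angles in rad, forces in N, time in s.
With the tool pointing down it reaches from about 250 to 850 mm from the base axis. Payload 12.5 kg.
Tool frame: the origin (TCP) lies on the centre line of the jaws, within the pads' length; the fingertips stand 25 mm ahead of it and the grasp point (between the pads) lies 6 mm ahead of it; z points along the fingers, y is the direction in which the jaws open and shut (so a half turn about z gives the same grasp; the last joint's range is limited). The gripper opens to 93 mm and grips with 3 to 60 N. Pads are 15 mm wide; open, the fingers measure 128 mm over their backs; the gripper's body (75 mm by 188 mm) begins 65 mm behind the grasp point.
Start: joints at [1.23, 0.351, 1.652, -0, 1.139, -0.085], TCP at [139.129, 532.097, 243.633] pointing down, gripper open.
Joint ranges: [-2.75, 2.75], [-0.79, 2.1], [0.01, 2.65], [-1.57, 4.71], [0.07, 3.14], [-2.87, 2.87]. Speed limits (rad/s): [2.22, 2.22, 2.79, 3.14, 3.14, 3.14].

INTERFACE

Orientations are given as a unit quaternion [x, y, z, w].
In Python, from station import env gives the robot as it stands. The module is installed in compiled form; this text tells all that it offers.
- The arm moves only by the tool drive_tool, never from a script. Its argument "steps" is a list of rows, each a list of 5 numbers: the shift along the world's x, y, z in units of 40 mm (1.0 is 40 mm), then the turn about the world's z in units of 5 degrees (1.0 is 5 degrees), then the opening, from 0 (shut) to 1 (fully open). In form: [[x, y, z, roll, grip], ...]. A call has 1 to 5 rows; each row shifts and turns the pose as measured when the row begins; what a row does not reach is not made up. A row lasts 1/10 s, in which the tool goes at most 50 mm and 8.59 degrees, less where a joint would pass 70% of its speed; a pose out of reach is approached as far as the arm can. A call is refused whole if a number of a shift passes 1 or a number of a turn 1, either way. A call with a gripper value outside its range is refused whole. The fingers move at their own pace and stop on an object; "force" is the grip in N (left out, the last holds). Time passes only in rows, so rows that do not move let the fingers close. It gives the time, the measured TCP pose, the force and the opening at its end, in the units of the state.
- env.observe(): the state, without advancing time (a new reading comes with each control period).
- env.grab_frame(name): name is "scene" or "top" or "wrist"; returns the picture (384x512x3 uint8, red, green, blue); there is no depth.
- env.get_calibration(name): a dict with "intrinsics" (3x3 intrinsics, pixels), "k1" (the pictures are not rectified: a ray, as slopes to the right and down, at radius r is drawn at 1 + k1 r^2 times it, then the intrinsics apply), "R" (3x3) and "t" (3): a world point X has camera coordinates R X + t. Camera axes: x right, y down, z forward; pixel columns grow to the right and rows downward; lengths in mm; the calibration is good to about 2 mm. A picture is of the moment at which its call begins: read the wrist's pose just before it. get_calibration takes no time and is no camera call; for the wrist camera it gives the pose at the moment of the call.
- env.job_done(): hands the job in, once; it reports no verdict.
Trained networks look in the newest picture that a camera, given by its name, has taken for a name from the list of things; names that differ only in an ending like _2 or _b are one class to them, and where a whole thing is asked for, a point or a joint stands for the part that bears it (a point fixed in the world has none). Each returns a list of dicts, best first, with "score" (0 to 1); they miss things now and then, are a little off and sometimes report something else, mostly with a low value. They report only what shows in the picture. A call takes as long as a camera call.
- env.boxes_of(target, camera): "rect" ([left, top, width, height] in pixels, round what is visible of it).
- env.regions_of(target, camera): "mask" (384x512 bool, what is visible of it) and "rect" ([left, top, width, height] in pixels, round what is visible of it).
- env.landmark_of(target, camera): "at" ([column, row] in pixels: a listed point, or the origin of a listed thing).
The state is a dict: "t": time; "qpos": joint angles; "joint_velocities": joint speeds; "tau": joint torques, N m; "tcp_pos": TCP position; "tool_rot": TCP orientation; "ft_force": force on the tool from outside, world axes, zero at the start; "wrist_torque": the same for the moment, N m; "gripper_width": finger opening in mm.
Only numpy, scipy, OpenCV 4.12 (cv2) and the standard library are available. Lean on these libraries where they do the work, as an engineer would, in place of code of your own. Each camera call takes 0.05 s, during which the arm holds its last target.

TASK

Set the light table up for wide film. First slide the blue film stop along its guide bar until its white pointer stands over the orange mark on the rule and let go of it; then flip the clear guard on the sloping console right back so that it stays propped open on its stop by itself, and turn the dial beneath it until its white pointer is in the orange sector. Leave the guard open and do not disturb the loose things lying around.

Things in the scene. Friction and masses are not known exactly. Their poses are not given: they have to be found in the camera images.
- collar_grip (a point): Centre of the blue film stop, a collar on the guide bar: a block 30 mm long along the bar (x axis), 36 mm wide across it (y, level), 36 mm high (z up). The point is on the bar's centre line, 68 mm above the table. A white line over its top and a slim white pointer hanging on its -y side are level with this point along the bar.
- collar (a joint): Position of the film stop along the bar, m, 0 to 0.20, growing along the x axis of collar_grip. It drags with about 2.5 N of friction and stays where it is left.
- mark_line (a point): Centre of the orange mark, a flat stripe 10 mm wide along the bar (x axis, parallel to the bar and to collar_grip's x) and 24 mm across, on the aluminium rule beside the bar, 34 mm to the side of the bar and 35 mm below its centre line. The stop is right when its centre is level with this point along x, so that the pointer is within the stripe.
- lightbox: The fixed light box, 360 mm (x, along the bar) by 220 mm (y), 30 mm high; origin at the centre of its underside, z up. The steel guide bar, 12 mm thick, runs along x at y = +80 mm, 68 mm above the table, between end blocks at x = -150 and +150 mm (30 mm wide, 84 mm high). No loose thing stands within 40 mm of the bar.
- hinge (a point): Middle of the guard's hinge line near the top of the console's panel; fixed. x axis points up the slope (away from the robot), y along the hinge, z straight out of the panel. The panel slopes 26 degrees, low edge towards the robot. The dial's axis crosses the panel 68 mm down the slope (-x) from here. Grey console: 170 mm wide, back edge about 112 mm high.
- tab (a point): Centre of the yellow lift tab's grip part, at the guard's lower edge: 24 mm wide (y, along the hinge), 10 mm thick (z), standing 38 mm out from the clear plate; this point is 26 mm beyond the plate's edge. Axes: x to the hinge, z outwards. From the hinge it lies 156 mm along -x and 51 mm along z of these axes. About 80 mm above the table when closed.
- guard (a joint): Guard angle, rad: 0 closed, growing as the tab lifts up and over (positive turn about the hinge's y axis), 2.05 against its back stop. Clear box-like guard, about 0.12 kg: plate 130 x 104 mm, 54 mm out from the panel, two side cheeks, no front wall. The hinge is free: let go below about 1.6 rad it may fall shut; beyond that it falls back on its stop and stays.
- dial_grip (a point): Centre of the dial's grip bar, on the dial's axis, 29 mm out from the panel. The bar is 42 mm long (x axis, white pointer at the +x end), 14 mm wide (y), and stands 14 to 44 mm out from the panel on a round skirt 44 mm across. z is the dial's axis, out of the panel: 26 degrees off vertical, leaning to the robot. Covered until the guard is flipped back.
- dial (a joint): Dial angle, rad, 0 to 2.6, growing clockwise as seen looking at the panel (negative turn about dial_grip's z). The orange sector is centred at 1.9 and about 0.34 rad wide. Friction about 0.04 N m; it stays where it is left.
- loupe: Bystander, to be left alone: a black standing loupe, 42 mm across and 38 mm high, standing on the light box. Origin at the centre of its underside.
- weight: Bystander, to be left alone: a brass paper weight with a knob, 44 mm across and 40 mm high, standing on the light box. Origin at the centre of its underside.
- magnifier: Bystander, to be left alone: a black hand magnifier lying flat, about 165 mm long, 72 mm wide, 12 mm high. Origin at the centre of its underside (below the handle's root; the lens is 55 mm along +x).
- film_can: Bystander, to be left alone: a flat round aluminium film can, 78 mm across, 30 mm high. Origin at the centre of its underside.
- spool: Bystander, to be left alone: a grey and white film spool standing on its flange, 72 mm across, 36 mm high. Origin at the centre of its underside.
- jar: Bystander, to be left alone: a pale screw-top jar with a black cap, 58 mm across, 62 mm high. Origin at the centre of its underside.

How it is judged:
By the outcome, as a careful person would: the job done as asked, in the order asked, and still so for the second after the job is handed in, with the robot touching nothing.
It also fails if it takes over 67 s, if anything falls off the work surface, if the arm or the gripper's body presses on something with over 40 N, if the wrist force passes 120 N, or if a joint passes its speed limit or range.

## Working session

There is one attempt and no reset: what is moved stays moved. The work goes in short steps, Python scripts to look and compute and a tool call to move; the robot and the scene stay as the last step left them, time stands still between calls to the robot, and variables do not carry over. Pictures are saved under pics/ and viewed, and the job is handed in when it is done.

Besides the shell and the picture viewer there is one more tool, called after "Call:" as name(argument=value, ...), one argument or row to a line, values as JSON. drive_tool: Moves the arm, as the interface text tells. Its arguments: {"type":"object","properties":{"steps":{"type":"array"},"force":{"type":"number"}},"required":["steps"]}

```bash
mkdir -p pics; cat > h.py <<'E'
import numpy as np, cv2
from station import env
def cal(n):
    c=env.get_calibration(n); return np.array(c["intrinsics"]),c["k1"],np.array(c["R"]),np.array(c["t"]).ravel()
def ray(c,px):
    K,k1,R,t=c
    d=np.array([(px[0]-K[0,2])/K[0,0],(px[1]-K[1,2])/K[1,1]])
    u=d.copy()
    for _ in range(20): u=d/(1+k1*(u@u))
    v=R.T@np.array([u[0],u[1],1]); o=-R.T@t
    return o,v/np.linalg.norm(v)
def atz(c,px,z):
    o,v=ray(c,px); return o+v*(z-o[2])/v[2]
def proj(c,X):
    K,k1,R,t=c
    p=R@np.asarray(X,float)+t; u=p[:2]/p[2]; u=u*(1+k1*(u@u)); return K[0,0]*u[0]+K[0,2],K[1,1]*u[1]+K[1,2]
def tri(rays):
    A=np.zeros((3,3));b=np.zeros(3)
    for o,v in rays:
        P=np.eye(3)-np.outer(v,v);A+=P;b+=P@o
    X=np.linalg.solve(A,b); return X,[np.linalg.norm((np.eye(3)-np.outer(v,v))@(X-o)) for o,v in rays]
def save(n,f,s=1.5):
    im=env.grab_frame(n); cv2.imwrite(f,cv2.resize(im[:,:,::-1],None,fx=s,fy=s,interpolation=cv2.INTER_CUBIC)); return im
E
python3 - <<'E'
from h import *
np.set_printoptions(precision=1,suppress=True)
L={}
for n in ["scene","top"]:
    save(n,f"pics/{n}0.png"); c=cal(n)
    print(n,-c[2].T@c[3],c[0][0,0])
    for g in ["collar_grip","mark_line","hinge","tab","dial_grip","lightbox"]:
        r=env.landmark_of(g,n)
        for q in r[:2]: print(g,q)
        if r: L.setdefault(g,[]).append(ray(c,r[0]["at"]))
for g,r in L.items():
    if len(r)>1: print(g,*tri(r))
print(env.observe())
E
```

```text
scene [1079.2  574.4 1005.4] 375.2820014612711
collar_grip {'at': [243.9, 141.4], 'score': 0.57}
mark_line {'at': [198.4, 237.7], 'score': 0.45}
hinge {'at': [255.1, 212.9], 'score': 0.97}
tab {'at': [283.5, 179.6], 'score': 0.96}
dial_grip {'at': [267.9, 194.4], 'score': 0.51}
lightbox {'at': [210.9, 159.6], 'score': 0.66}
top [ 395.9   60.3 1214.7] 470.6051402786402
collar_grip {'at': [355.6, 244.5], 'score': 0.72}
collar_grip {'at': [419.4, 253.7], 'score': 0.55}
mark_line {'at': [356.6, 189.9], 'score': 0.52}
hinge {'at': [245.9, 167.9], 'score': 0.71}
tab {'at': [262.0, 236.3], 'score': 0.83}
dial_grip {'at': [244.5, 168.2], 'score': 0.39}
lightbox {'at': [375.3, 209.0], 'score': 0.56}
lightbox {'at': [395.7, 168.2], 'score': 0.39}
collar_grip [ 457.9 -149.3   70.6] [np.float64(1.2082690766056596), np.float64(1.2082690766056725)]
mark_line [ 671.9 -245.6 -463.9] [np.float64(18.55957672809765), np.float64(18.559576728097664)]
hinge [644.6 114.6  93.1] [np.float64(3.077824856306629), np.float64(3.0778248563064845)]
tab [480.7  74.5  80.4] [np.float64(0.6571719978270018), np.float64(0.657171997826969)]
dial_grip [619.6 122.5 173.4] [np.float64(13.64419761470271), np.float64(13.644197614702485)]
lightbox [ 555.2 -221.2  -14. ] [np.float64(0.0410707819299095), np.float64(0.04107078193007182)]
{'t': 0.7, 'qpos': array([ 1.2,  0.4,  1.7,  0. ,  1.1, -0.1]), 'joint_velocities': array([ 0.,  0.,  0., -0.,  0.,  0.]), 'tau': array([  0. , -49.7, -28.5,   0.1,   0. ,  -0. ]), 'tcp_pos': array([139.1, 532.1, 243.7]), 'tool_rot': array([ 0.1,  1. , -0. , -0. ]), 'ft_force': array([ 0.1,  1. , -1. ]), 'wrist_torque': array([-0.,  0., -0.]), 'gripper_width': 92.87389421016388}
```

View pics/scene0.png

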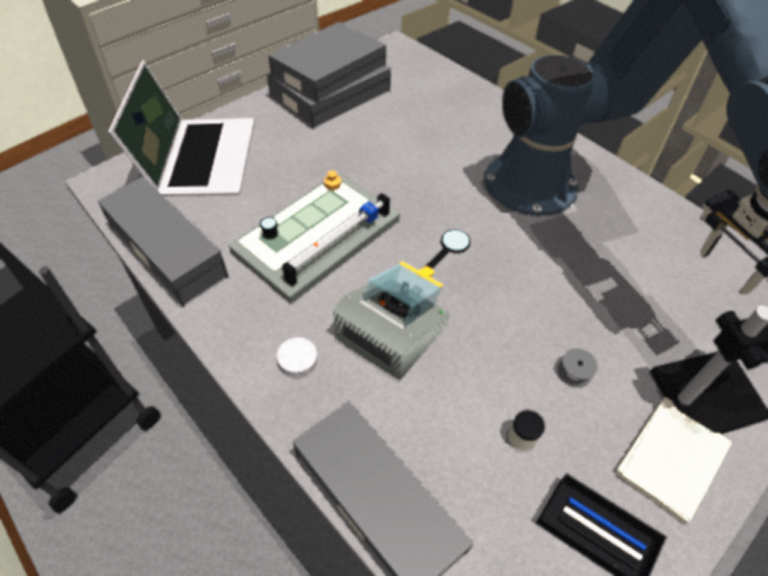

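View pics/top0.png

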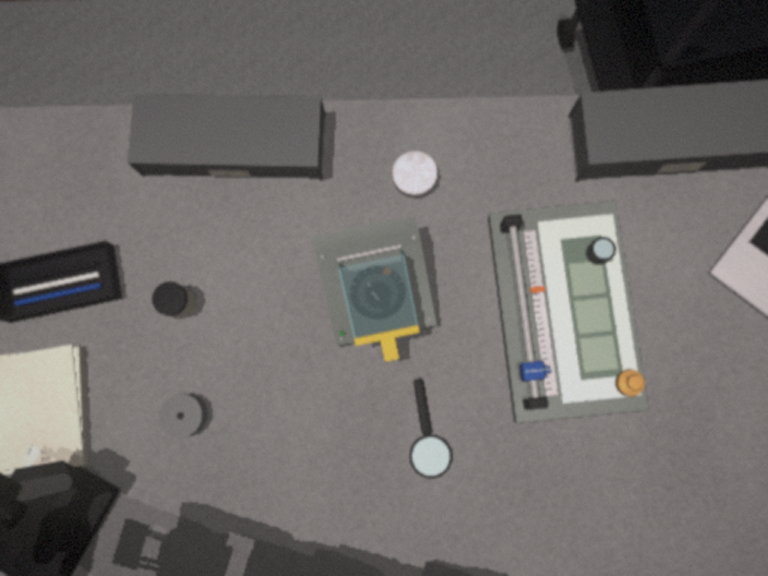

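```bash
python3 - <<'E'
from h import *
from scipy.spatial.transform import Rotation as Ro
np.set_printoptions(precision=1,suppress=True)
c=cal("top"); s=cal("scene")
print("collar top",atz(c,(535/1.5,371/1.5),86)); print("collar scene",atz(s,(370/1.5,211/1.5),75))
print("mark",atz(c,(537/1.5,289.5/1.5),33),atz(s,(316/1.5,244/1.5),33))
print("bar ends",atz(c,(512/1.5,222/1.5),84),atz(c,(536/1.5,404/1.5),84))
print("hinge ends",atz(c,(338/1.5,260/1.5),105),atz(c,(401/1.5,247/1.5),105))
print("tab",atz(c,(390/1.5,349/1.5),80))
R=Ro.from_quat(env.observe()["tool_rot"]).as_matrix(); np.set_printoptions(precision=4);print(R)
w=cal("wrist"); print(w[0],w[1]); np.set_printoptions(precision=1);print("wristcam",-w[2].T@w[3],w[2])
E
```

```text
collar top [ 451.  -149.6   86. ]
collar scene [ 450.4 -141.2   75. ]
mark [ 590.5 -168.8   33. ] [ 589.  -173.5   33. ]
bar ends [ 695.1 -123.    84. ] [ 399.4 -149.3   84. ]
hinge ends [631.3 161.3 105. ] [651.1  59.8 105. ]
tab [489.2  79.8  80. ]
[[-0.9675  0.2531 -0.    ]
 [ 0.2531  0.9675 -0.    ]
 [ 0.     -0.     -1.    ]]
[[280.7326   0.     256.6816]
 [  0.     280.7326 189.9706]
 [  0.       0.       1.    ]] -0.049058856911009245
wristcam [ 59.2 552.4 384.1] [[ 0.3  1.  -0. ]
 [ 0.9 -0.2  0.3]
 [ 0.3 -0.1 -1. ]]
```

Call:
drive_tool(
  steps=[
    [0.4,-0.85,0,0.2,1],
    [0.4,-0.85,0,0.2,1],
    [0.4,-0.85,0,0.2,1],
    [0.4,-0.85,0,0.2,1],
    [0.4,-0.85,0,0.2,1],
  ],
)

```text
t: 1.2
tcp_pos: [219.5, 359.1, 243.2]
tool_rot: [0.08, 0.997, 0.001, 0.0]
ft_force: [0.0, 1.9, 1.1]
gripper_width: 93.0
```

Call:
drive_tool(
  steps=[
    [0.4,-0.85,0,0.2,1],
    [0.4,-0.85,0,0.2,1],
    [0.4,-0.85,0,0.2,1],
    [0.4,-0.85,0,0.2,1],
    [0.4,-0.85,0,0.2,1],
  ],
)

```text
t: 1.7
tcp_pos: [301.2, 182.3, 244.1]
tool_rot: [0.034, 0.999, 0.002, 0.002]
ft_force: [0.3, 0.5, -1.2]
gripper_width: 92.7
```

Call:
drive_tool(
  steps=[
    [0.4,-0.85,0,0.2,1],
    [0.4,-0.85,0,0.2,1],
    [0.4,-0.85,0,0.2,1],
    [0.4,-0.85,0,0.2,1],
    [0.4,-0.85,0,0.2,1],
  ],
)

```text
t: 2.2
tcp_pos: [383.4, 4.4, 245.5]
tool_rot: [-0.012, 1.0, 0.002, 0.004]
ft_force: [0.3, 1.1, 1.1]
gripper_width: 92.9
```

Call:
drive_tool(
  steps=[
    [0.5,-0.85,0,0.2,1],
    [0.5,-0.85,0,0.2,1],
    [0.5,-0.85,0,0.2,1],
    [0.5,-0.85,0,0.15,1],
    [0.1,-0.4,0,0,1],
  ],
)

```text
t: 2.7
tcp_pos: [470.7, -157.3, 246.1]
tool_rot: [-0.045, 0.999, 0.002, 0.005]
ft_force: [-0.1, 1.1, 0.2]
gripper_width: 93.0
```

```bash
python3 - <<'E'
from h import *
from scipy.spatial.transform import Rotation as Ro
np.set_printoptions(precision=1,suppress=True)
o=env.observe();print(o["tcp_pos"],Ro.from_quat(o["tool_rot"]).as_matrix()[:,1]*100)
c=cal("wrist"); save("wrist","pics/w1.png")
for g,z in [("collar_grip",68),("mark_line",33)]:
    for q in env.landmark_of(g,"wrist")[:2]: print(g,q,atz(c,q["at"],z))
E
```

```text
[ 470.7 -157.3  246.1] [-8.9 99.6  0.3]
collar_grip {'at': [269.0, 162.5], 'score': 0.78} [ 452.8 -144.4   68. ]
collar_grip {'at': [169.2, 280.0], 'score': 0.28} [ 622.8 -260.8   68. ]
mark_line {'at': [240.5, 251.3], 'score': 0.62} [ 591.  -169.4   33. ]
```

View pics/w1.png

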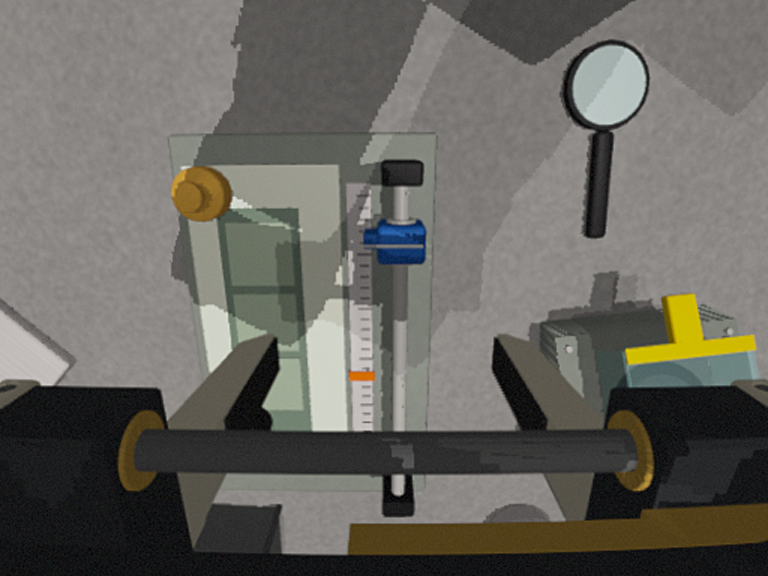

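```bash
python3 - <<'E'
from h import *
np.set_printoptions(precision=1,suppress=True)
c=cal("wrist")
im=cv2.imread("pics/w1.png"); 
cv2.imwrite("pics/w1c.png",cv2.resize(im[180:400,320:460],None,fx=3.5,fy=2.7,interpolation=cv2.INTER_NEAREST)[:600])
cl=atz(c,(405/1.5,246/1.5),86); m=atz(c,(361.5/1.5,376.3/1.5),33)
a=atz(c,(403/1.5,176/1.5),84); b=atz(c,(400.5/1.5,400/1.5),68);b2=atz(c,(401/1.5,290/1.5),68);b1=atz(c,(402/1.5,195/1.5),68)
print(cl,m,a,b1,b2,b); u=(b-b1)[:2];u/=np.linalg.norm(u);print(np.degrees(np.arctan2(u[1],u[0])),(m-cl)[:2]@u,np.cross(u,(m-cl)[:2]))
print(env.observe()["qpos"]*100)
E
```

```text
[ 449.  -142.1   86. ] [ 588.4 -166.5   33. ] [ 400.  -148.4   84. ] [ 414.5 -146.9   68. ] [ 488.5 -140.4   68. ] [ 588.6 -130.8   68. ]
5.295303258382385 136.54222762568824 -37.152956722071835
[ -41.8   24.4  179.3    0.9  109.9 -208.1]<stdin>:8: DeprecationWarning: Arrays of 2-dimensional vectors are deprecated. Use arrays of 3-dimensional vectors instead. (deprecated in NumPy 2.0)
```

View pics/w1c.png

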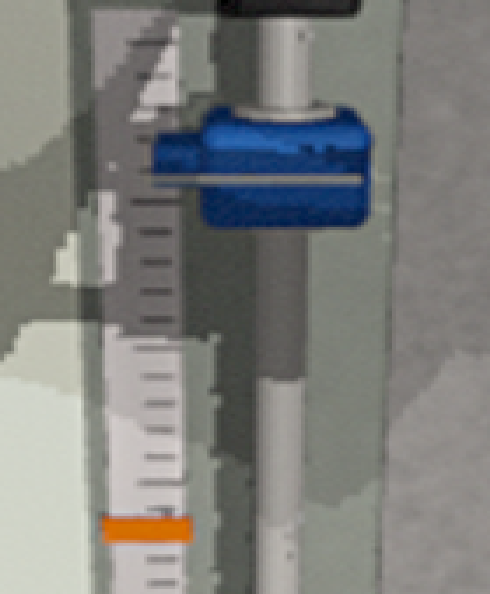

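```bash
python3 - <<'E'
from h import *
np.set_printoptions(precision=1,suppress=True)
c=cal("wrist")
for z in (70,78,84): print(z,atz(c,(363.5/1.5,246.5/1.5),z), atz(c,(425/1.5,248/1.5),z))
print(atz(c,(405/1.5,265/1.5),86),atz(c,(405/1.5,237/1.5),86),atz(c,(366/1.5,229/1.5),60))
E
```

```text
70 [ 455.5 -172.5   70. ] [ 452.6 -125.5   70. ]
78 [ 453.7 -172.3   78. ] [ 450.9 -126.5   78. ]
84 [ 452.4 -172.1   84. ] [ 449.6 -127.2   84. ]
[ 463.1 -140.6   86. ] [ 442.4 -142.8   86. ] [ 443.7 -171.9   60. ]
```

Call:
drive_tool(
  steps=[
    [-0.13,0.05,-0.8,0,1],
    [-0.13,0.05,-0.8,0,1],
    [-0.13,0.05,-0.8,0,1],
    [-0.12,0.05,-0.8,0,1],
    [0,0,-0.6,0,0.8],
  ],
  force=15,
)

```text
t: 3.35
tcp_pos: [447.9, -142.2, 93.6]
tool_rot: [-0.046, 0.999, 0.001, 0.008]
ft_force: [0.4, -0.3, 0.1]
gripper_width: 88.6
```

```bash
python3 - <<'E'
from h import *
np.set_printoptions(precision=1,suppress=True)
save("wrist","pics/w2.png")
o=env.observe();print(o["tcp_pos"],o["ft_force"])
E
```

```text
[ 446.7 -141.7   90.8] [-3.4  1.9 -3.6]
```

View pics/w2.png

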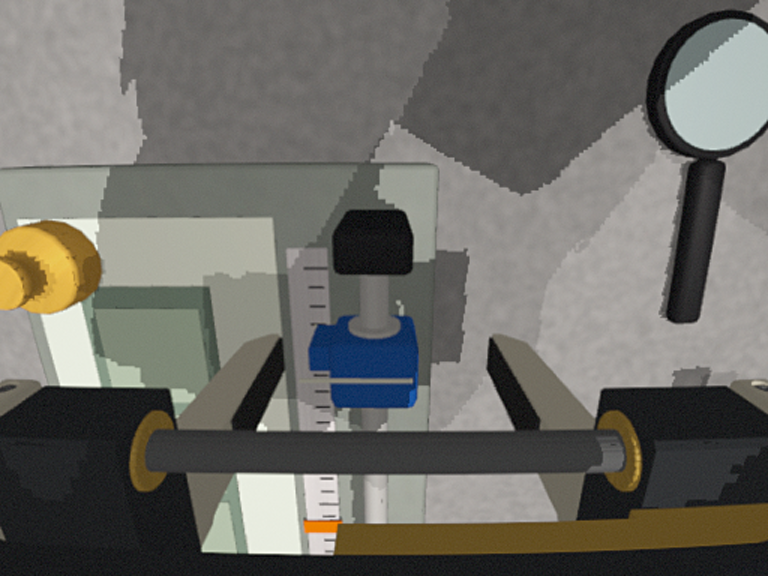

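Call:
drive_tool(
  steps=[
    [0.1,-0.18,-0.28,0,0.8],
    [0,0,0,0,0.8],
  ],
)

```text
t: 3.6
tcp_pos: [450.0, -146.9, 79.6]
tool_rot: [-0.047, 0.999, 0.002, 0.006]
ft_force: [-0.3, 0.4, 0.8]
gripper_width: 75.0
```

```bash
python3 - <<'E'
from h import *
np.set_printoptions(precision=1,suppress=True)
o=env.observe();print(o["tcp_pos"],o["ft_force"])
E
```

```text
[ 450.  -146.9   79.6] [-0.3  0.4  0.8]
```

Call:
drive_tool(
  steps=[
    [0,0,0,0,0.6],
    [0,0,0,0,0.5],
    [0,0,0,0,0.4],
    [0,0,0,0,0.3],
    [0,0,0,0,0.3],
  ],
  force=15,
)

```text
t: 4.1
tcp_pos: [451.0, -145.7, 83.5]
tool_rot: [-0.047, 0.999, 0.001, 0.008]
ft_force: [0.0, -0.0, -0.4]
gripper_width: 38.8
```

Call:
drive_tool(
  steps=[
    [0,0,0,0,0.3],
    [0,0,0,0,0.3],
  ],
)

```text
t: 4.3
tcp_pos: [451.3, -146.8, 83.7]
tool_rot: [-0.047, 0.999, 0.0, 0.008]
ft_force: [1.8, 3.9, -2.0]
gripper_width: 35.9
```

```bash
python3 - <<'E'
from h import *
np.set_printoptions(precision=1,suppress=True)
save("wrist","pics/w3.png")
o=env.observe();print(o["tcp_pos"],o["ft_force"])
E
```

```text
[ 451.4 -146.7   83.7] [ 0.2 -1.6 -4.1]
```

View pics/w3.png

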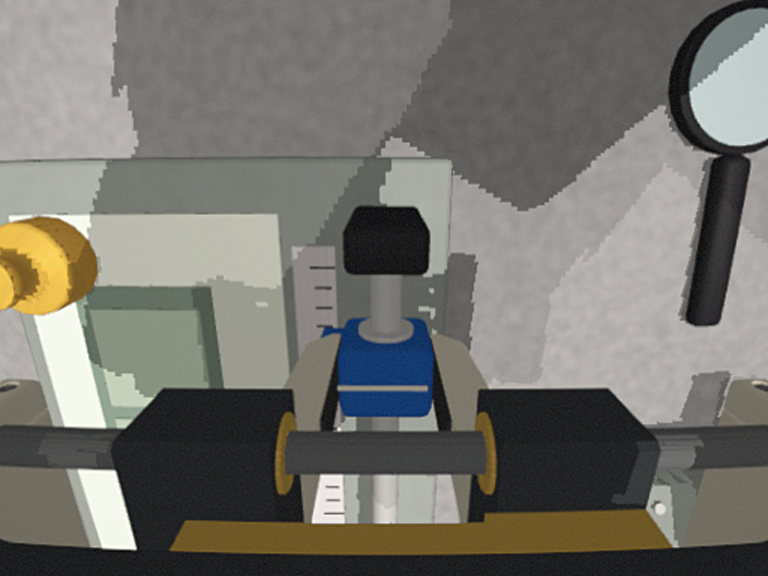

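Call:
drive_tool(
  steps=[
    [0.4,0.04,0,0,0.3],
    [0.6,0.06,0,0,0.3],
    [0.6,0.06,0,0,0.3],
    [0.6,0.05,0,0,0.3],
    [0.6,0.05,0,0,0.3],
  ],
)

```text
t: 4.85
tcp_pos: [562.4, -136.8, 83.6]
tool_rot: [-0.046, 0.999, 0.001, 0.004]
ft_force: [-3.4, -1.5, 2.3]
gripper_width: 36.1
```

```bash
python3 - <<'E'
from h import *
np.set_printoptions(precision=1,suppress=True)
save("wrist","pics/w4.png")
o=env.observe();print(o["tcp_pos"],o["ft_force"],o["gripper_width"])
E
```

```text
[ 565.3 -136.5   83.6] [ 1.2 -0.6  2.1] 35.865907794862586
```

View pics/w4.png

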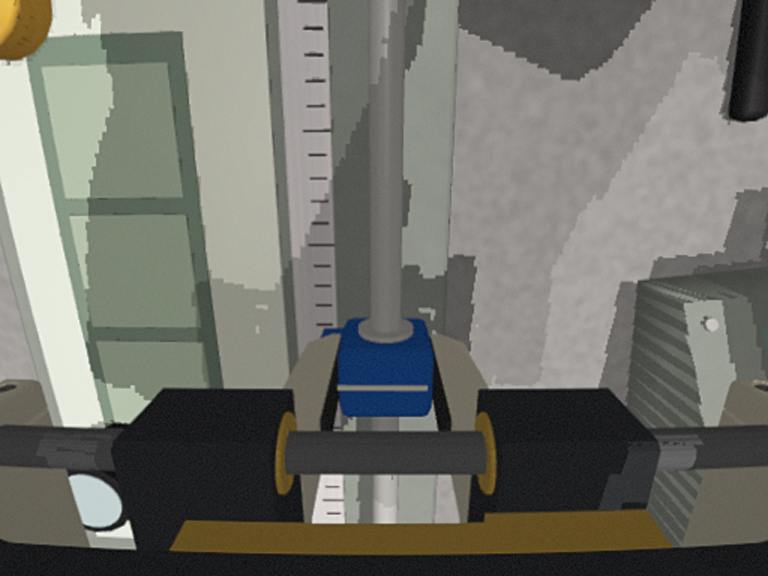

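Call:
drive_tool(
  steps=[
    [0.3,0.03,0,0,0.3],
    [0.2,0.02,0,0,0.3],
    [0,0,0,0,0.3],
  ],
)

```text
t: 5.2
tcp_pos: [585.7, -134.7, 83.6]
tool_rot: [-0.047, 0.999, 0.0, 0.006]
ft_force: [2.9, -0.3, -0.7]
gripper_width: 35.9
```

```bash
python3 - <<'E'
from h import *
np.set_printoptions(precision=1,suppress=True)
o=env.observe();print(o["tcp_pos"],o["ft_force"],o["gripper_width"])
for n in ("top","scene"):
  im=env.grab_frame(n); 
  x,y=(360,195) if n=="top" else (211,162)
  cv2.imwrite(f"pics/{n}5.png",cv2.resize(im[y-40:y+40,x-50:x+50,::-1],None,fx=7,fy=7,interpolation=cv2.INTER_CUBIC))
E
```

```text
[ 585.7 -134.7   83.6] [ 2.9 -0.3 -0.7] 35.85666605694285
```

View pics/scene5.png

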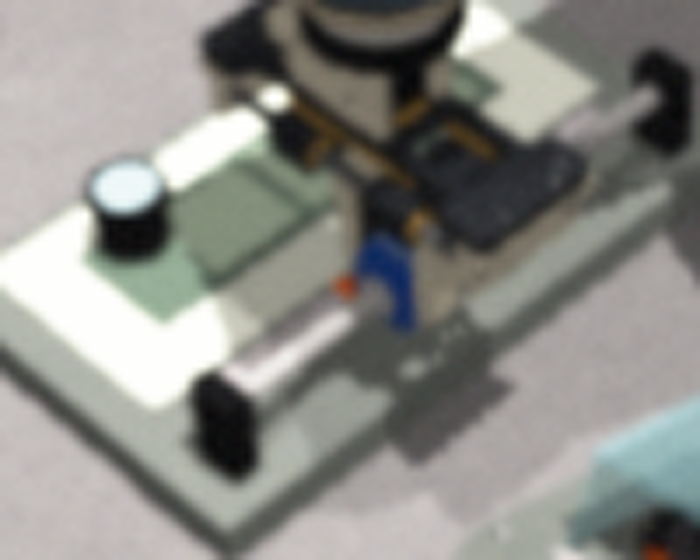

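Call:
drive_tool(
  steps=[
    [0,0,0,0,0.5],
    [0,0,0,0,0.7],
    [0,0,0,0,0.7],
    [0,0,0.5,0,0.7],
    [-0.3,0,0.9,0,0.7],
  ],
)

```text
t: 5.8
tcp_pos: [569.2, -133.9, 136.7]
tool_rot: [-0.047, 0.999, 0.002, 0.001]
ft_force: [-0.5, 0.2, 1.3]
gripper_width: 64.3
```

Call:
drive_tool(
  steps=[
    [-0.5,0,0.9,0,1],
    [-0.5,0,0.9,0,1],
    [-0.3,0,0.5,0,1],
    [0,0,0,0,1],
  ],
)

```text
t: 6.2
tcp_pos: [514.5, -133.9, 235.4]
tool_rot: [-0.047, 0.999, 0.001, 0.003]
ft_force: [1.0, 0.5, 0.1]
gripper_width: 91.0
```

```bash
python3 - <<'E'
from h import *
np.set_printoptions(precision=1,suppress=True)
o=env.observe();print(o["tcp_pos"],o["ft_force"],o["gripper_width"])
c=cal("wrist"); im=save("wrist","pics/w6.png")
for g,z in [("collar_grip",68),("mark_line",33)]:
    for q in env.landmark_of(g,"wrist")[:1]: print(g,q,atz(c,q["at"],z))
env.grab_frame("wrist")
px=[int(v) for v in proj(c,(588,-150,60))]; print(px)
x,y=px; cv2.imwrite("pics/w6c.png",cv2.resize(im[max(y-40,0):y+40,x-50:x+50,::-1],None,fx=7,fy=7,interpolation=cv2.INTER_NEAREST))
E
```

```text
[ 514.5 -133.9  235.4] [1.  0.5 0.1] 91.00330704290644
collar_grip {'at': [252.1, 233.7], 'score': 0.86} [ 582.3 -133.2   68. ]
mark_line {'at': [225.3, 226.6], 'score': 0.43} [ 592.4 -168.6   33. ]
[238, 233]
```

View pics/w6c.png

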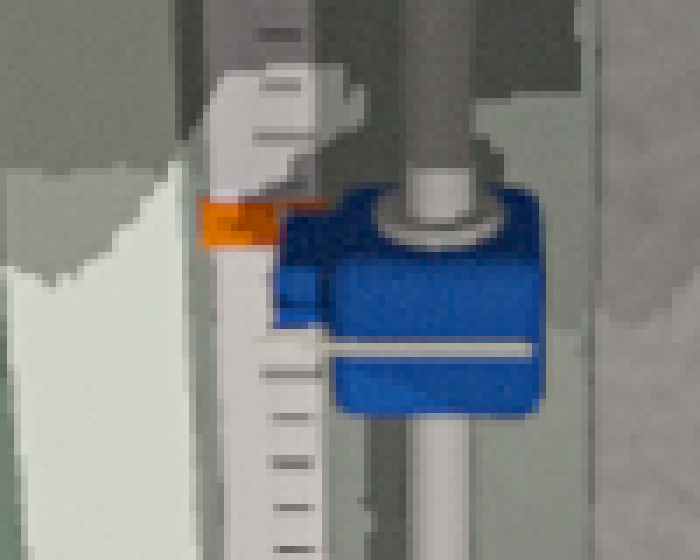

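View pics/w6.png

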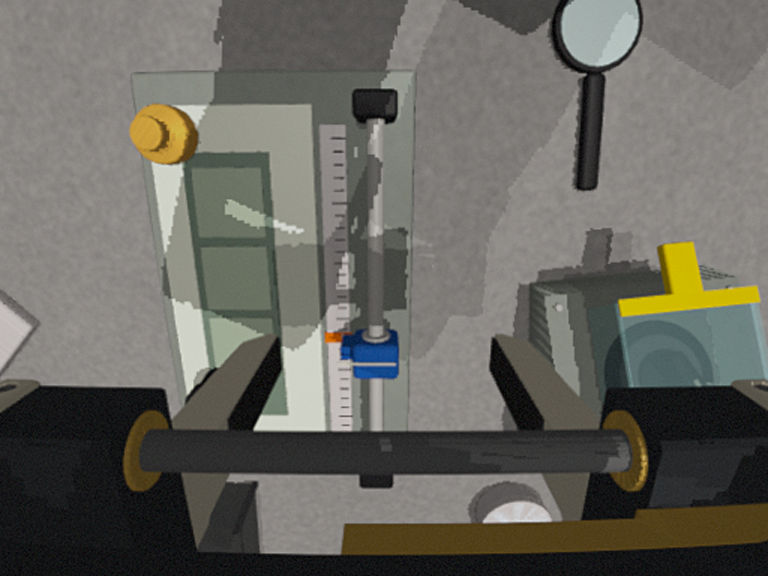

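```bash
python3 - <<'E'
from h import *
np.set_printoptions(precision=1,suppress=True)
c=cal("wrist"); u=np.array([.9957,.092])
cl=atz(c,(250.1,242.9),86); m=atz(c,(223.7,225.1),33); print(cl,m,(m-cl)[:2]@u, -c[2].T@c[3])
E
```

```text
[ 582.4 -134.4   86. ] [ 587.5 -169.7   33. ] 1.790507082585178 [ 432.5 -142.1  371.8]
```

Call:
drive_tool(
  steps=[
    [0.9,0,0,0,1],
    [0.9,0,0,0,1],
    [0.9,0,0,0,1],
    [0.6,0,0,0,1],
    [0,0,0,0,1],
  ],
)

```text
t: 6.9
tcp_pos: [650.7, -132.2, 221.6]
tool_rot: [-0.047, 0.999, 0.004, -0.006]
ft_force: [-0.2, 0.7, -0.1]
gripper_width: 93.1
```

```bash
python3 - <<'E'
from h import *
np.set_printoptions(precision=1,suppress=True)
c=cal("wrist"); im=save("wrist","pics/w7.png"); print(env.observe()["tcp_pos"],-c[2].T@c[3])
px=[int(v) for v in proj(c,(588,-150,60))]; print(px)
x,y=px; print(x-50,max(y-40,0)); cv2.imwrite("pics/w7c.png",cv2.resize(im[max(y-40,0):y+40,x-50:x+50,::-1],None,fx=7,fy=7,interpolation=cv2.INTER_NEAREST))
E
```

```text
[ 649.4 -132.2  221.3] [ 570.2 -141.4  362.9]
[244, 124]
194 84
```

View pics/w7c.png

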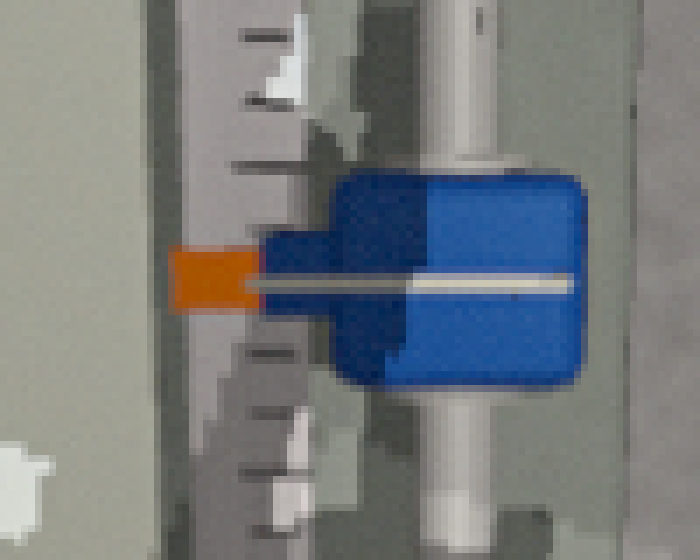

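```bash
python3 - <<'E'
from h import *
np.set_printoptions(precision=1,suppress=True)
c=cal("wrist"); u=np.array([.9957,.092])
for row in (280,):
  cl=atz(c,(194+490/7,84+284/7),86); m=atz(c,(194+215/7,84+row/7),33); a=atz(c,(194+215/7,84+247/7),33);b=atz(c,(194+215/7,84+313/7),33);print(cl,m,(m-cl)[:2]@u,(b-a)[:2]@u)
  p=atz(c,(194+255/7,84+284/7),50);print(p,(m-p)[:2]@u)
E
```

```text
[ 583.2 -130.3   86. ] [ 589.3 -173.1   33. ] 2.1999188457214656 10.60179155488595
[ 588.3 -165.3   50. ] 0.26498287503566886
```

Call:
drive_tool(
  steps=[
    [-0.9,0,0,0,0.7],
    [-0.6,-0.06,-0.6,0,0.6],
    [0,0,-0.9,0,0.6],
    [0,0,-0.9,0,0.6],
    [0,0,-0.6,0,0.6],
  ],
  force=15,
)

```text
t: 7.45
tcp_pos: [583.5, -134.1, 96.3]
tool_rot: [-0.047, 0.999, 0.005, -0.007]
ft_force: [-0.1, -0.3, 0.5]
gripper_width: 58.2
```

```bash
python3 - <<'E'
from h import *
np.set_printoptions(precision=1,suppress=True)
o=env.observe();print(o["tcp_pos"],o["ft_force"],o["gripper_width"],o["joint_velocities"]*100)
E
```

```text
[ 583.5 -134.1   96.3] [-0.1 -0.3  0.5] 58.231500542281175 [ -0.5  32.3  13.8   0.1 -47.1  -0.6]
```

Call:
drive_tool(
  steps=[
    [0.03,0,-0.2,0,0.6],
    [0,0,0,0,0.3],
    [0,0,0,0,0.3],
    [0,0,0,0,0.3],
    [0,0,0,0,0.3],
  ],
  force=15,
)

```text
t: 7.95
tcp_pos: [581.6, -135.2, 85.9]
tool_rot: [-0.047, 0.999, 0.004, -0.01]
ft_force: [2.2, -0.9, -16.1]
gripper_width: 35.8
```

Call:
drive_tool(
  steps=[
    [0,0,0,0,0.3],
  ],
  force=15,
)

```text
t: 8.05
tcp_pos: [581.6, -135.2, 85.9]
tool_rot: [-0.047, 0.999, 0.004, -0.01]
ft_force: [1.8, 0.9, -12.5]
gripper_width: 35.9
```

Call:
drive_tool(
  steps=[
    [0.05,0.005,0,0,0.3],
    [0,0,0,0,0.3],
  ],
)

```text
t: 8.25
tcp_pos: [583.1, -135.1, 85.8]
tool_rot: [-0.047, 0.999, 0.004, -0.01]
ft_force: [2.9, -2.3, -12.0]
gripper_width: 35.7
```

Call:
drive_tool(
  steps=[
    [0,0,0,0,0.5],
    [0,0,0,0,0.7],
    [0,0,0.5,0,0.7],
    [0.2,0,0.9,0,0.9],
    [0.6,0,0.9,0,1],
  ],
)

```text
t: 8.75
tcp_pos: [614.1, -134.0, 180.2]
tool_rot: [-0.047, 0.999, 0.005, -0.012]
ft_force: [0.2, -0.4, 0.2]
gripper_width: 70.9
```

Call:
drive_tool(
  steps=[
    [0.6,0,0.6,0,1],
    [0.4,0,0.3,0,1],
    [0,0,0,0,1],
  ],
)

```text
t: 9.05
tcp_pos: [659.5, -133.9, 226.5]
tool_rot: [-0.048, 0.999, 0.004, -0.005]
ft_force: [-0.3, 0.4, 0.4]
gripper_width: 92.0
```

```bash
python3 - <<'E'
from h import *
np.set_printoptions(precision=1,suppress=True)
c=cal("wrist"); im=save("wrist","pics/w8.png"); print(env.observe()["tcp_pos"],-c[2].T@c[3])
px=[int(v) for v in proj(c,(588,-150,60))]; print(px)
x,y=px; print(x-50,max(y-40,0)); cv2.imwrite("pics/w8c.png",cv2.resize(im[max(y-40,0):y+40,x-50:x+50,::-1],None,fx=7,fy=7,interpolation=cv2.INTER_NEAREST))
E
```

```text
[ 658.4 -133.8  225.4] [ 578.8 -142.9  367.7]
[247, 115]
197 75
```

View pics/w8c.png

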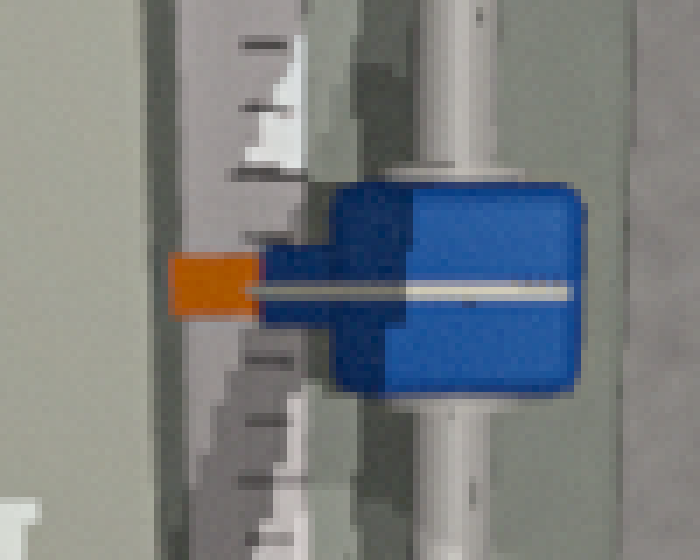

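```bash
python3 - <<'E'
from h import *
np.set_printoptions(precision=1,suppress=True)
c=cal("wrist"); u=np.array([.9957,.092])
cl=atz(c,(197+490/7,75+292/7),86); m=atz(c,(197+215/7,75+286/7),33);print(cl,m,(m-cl)[:2]@u)
save("wrist","pics/w9.png")
for g in ("tab","hinge"):
  for q in env.landmark_of(g,"wrist")[:1]: print(g,q)
E
```

```text
[ 584.8 -129.9   86. ] [ 589.3 -172.6   33. ] 0.5749110270046435
tab {'at': [498.1, 30.6], 'score': 0.85}
hinge {'at': [490.0, 201.9], 'score': 0.8}
```

Call:
drive_tool(
  steps=[
    [-0.8,0.85,0.2,0.2,1],
    [-0.85,0.85,0.2,0.2,1],
    [-0.85,0.85,0.2,0.2,1],
    [-0.85,0.85,0.1,0.2,1],
    [-0.85,0.85,0,0.2,1],
  ],
)

```text
t: 9.75
tcp_pos: [479.6, 36.4, 244.1]
tool_rot: [-0.089, 0.996, 0.005, -0.013]
ft_force: [0.8, 0.3, 1.3]
gripper_width: 92.7
```

Call:
drive_tool(
  steps=[
    [-0.85,0.85,0,0,1],
    [0,0,0,0,1],
  ],
)

```text
t: 9.95
tcp_pos: [438.9, 73.1, 242.5]
tool_rot: [-0.09, 0.996, 0.006, -0.016]
ft_force: [0.4, 0.0, -0.3]
gripper_width: 93.0
```

```bash
python3 - <<'E'
from h import *
from scipy.spatial.transform import Rotation as Ro
np.set_printoptions(precision=1,suppress=True)
o=env.observe();print(o["tcp_pos"],Ro.from_quat(o["tool_rot"]).as_matrix()[:,1]*100)
c=cal("wrist"); save("wrist","pics/w10.png")
for g,z in [("tab",80),("hinge",105)]:
    for q in env.landmark_of(g,"wrist")[:2]: print(g,q,atz(c,q["at"],z))
E
```

```text
[438.9  73.1 242.5] [-17.9  98.4   1.4]
tab {'at': [252.5, 221.9], 'score': 0.98} [482.1  78.1  80. ]
```

View pics/w10.png

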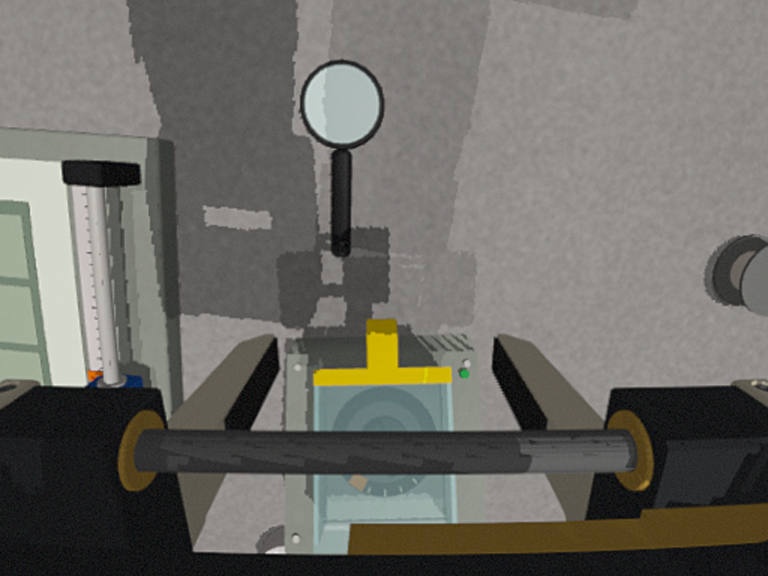

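Call:
drive_tool(
  steps=[
    [0.6,0.07,-0.3,0,1],
    [0.5,0.06,-0.6,0,1],
    [0,0,-0.9,0,1],
    [0,0,-0.9,0,0.8],
    [0,0,-0.4,0,0.7],
  ],
  force=8,
)

```text
t: 10.6
tcp_pos: [493.6, 70.7, 115.1]
tool_rot: [-0.086, 0.996, 0.005, -0.011]
ft_force: [0.1, -0.9, 0.3]
gripper_width: 81.3
```

```bash
python3 - <<'E'
from h import *
np.set_printoptions(precision=1,suppress=True)
c=cal("wrist"); save("wrist","pics/w11.png")
for q in env.landmark_of("tab","wrist")[:2]: print(q,atz(c,q["at"],80))
o=env.observe();print(o["tcp_pos"],o["ft_force"])
E
```

```text
{'at': [270.7, 214.9], 'score': 0.98} [480.1  78.1  80. ]
[493.3  70.8 115.8] [0.5 0.3 0.4]
```

View pics/w11.png

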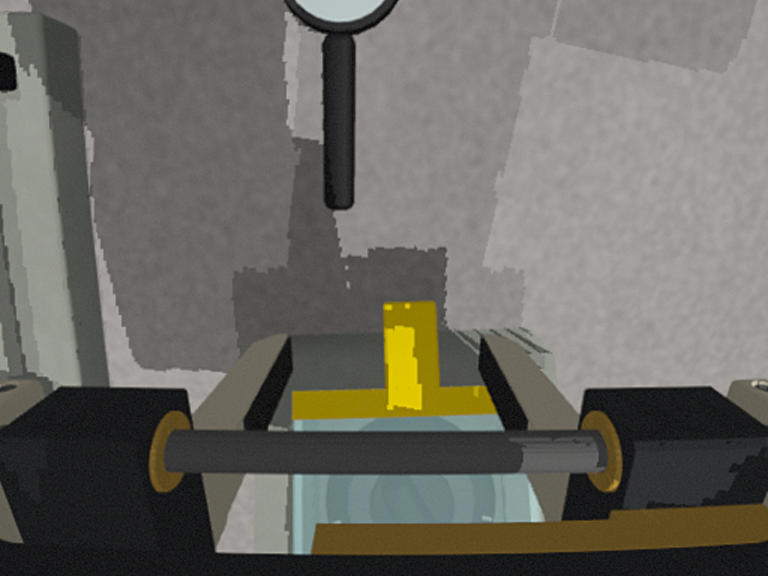

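Call:
drive_tool(
  steps=[
    [-0.3,0.17,0,0,0.7],
    [0,0,0,0,0.7],
  ],
)

```text
t: 10.9
tcp_pos: [481.5, 77.0, 116.5]
tool_rot: [-0.085, 0.996, 0.005, -0.011]
ft_force: [0.5, -0.5, 0.5]
gripper_width: 65.2
```

```bash
python3 - <<'E'
from h import *
np.set_printoptions(precision=1,suppress=True)
c=cal("wrist"); save("wrist","pics/w12.png")
for q in env.landmark_of("tab","wrist")[:2]: print(q,atz(c,q["at"],80))
o=env.observe();print(o["tcp_pos"],o["ft_force"])
E
```

```text
{'at': [259.1, 229.3], 'score': 0.96} [480.2  78.6  80. ]
[483.   76.8 117.2] [ 0.7 -0.2  0.8]
```

View pics/w12.png

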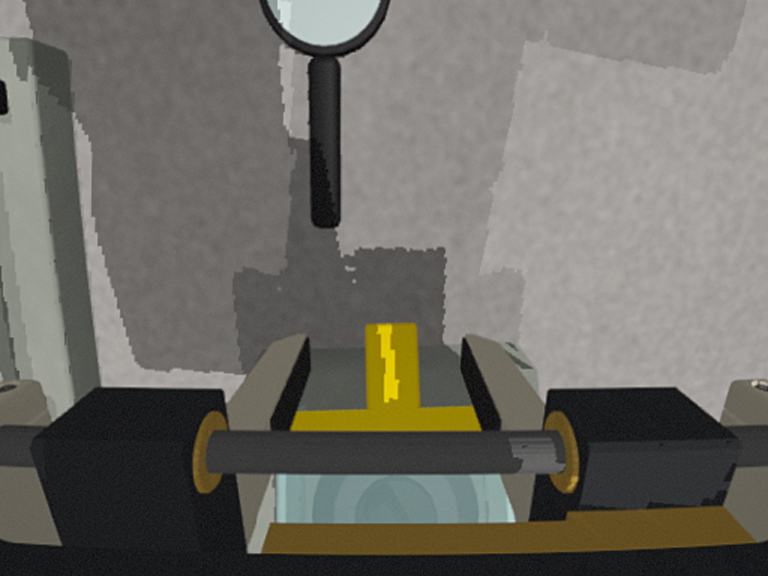

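Call:
drive_tool(
  steps=[
    [-0.06,0.04,-0.6,0,0.7],
    [0,0,0,0,0.5],
    [0,0,0,0,0.2],
    [0,0,0,0,0.15],
    [0,0,0,0,0.15],
  ],
  force=8,
)

```text
t: 11.5
tcp_pos: [483.7, 78.5, 97.7]
tool_rot: [-0.085, 0.996, 0.005, -0.006]
ft_force: [-0.7, -0.4, -0.3]
gripper_width: 37.8
```

Call:
drive_tool(
  steps=[
    [0,0,0,0,0.15],
  ],
)

```text
t: 11.6
tcp_pos: [484.0, 78.5, 98.3]
tool_rot: [-0.085, 0.996, 0.005, -0.006]
ft_force: [0.6, -0.3, 0.5]
gripper_width: 29.8
```

```bash
python3 - <<'E'
from h import *
np.set_printoptions(precision=1,suppress=True)
c=cal("wrist"); save("wrist","pics/w13.png")
o=env.observe();print(o["tcp_pos"],o["ft_force"],o["gripper_width"])
E
```

```text
[484.   78.8  98.3] [-1.3 16.3  3.3] 26.391590535312005
```

View pics/w13.png

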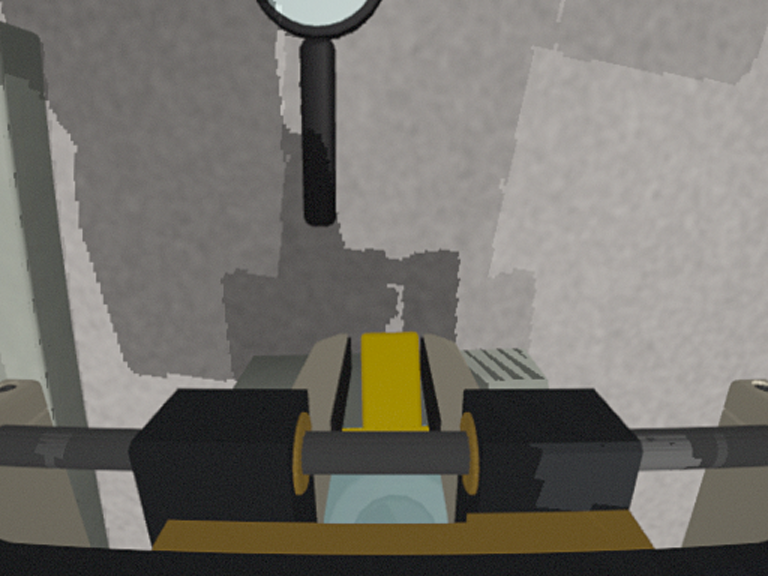

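Call:
drive_tool(
  steps=[
    [0,0,0,0,0.45],
    [-0.08,0.03,-0.15,0,0.45],
    [0,0,0,0,0.15],
    [0,0,0,0,0.15],
    [0,0,0,0,0.15],
  ],
  force=6,
)

```text
t: 12.15
tcp_pos: [480.6, 80.0, 92.1]
tool_rot: [-0.085, 0.996, 0.005, -0.005]
ft_force: [-0.6, -4.1, 0.4]
gripper_width: 23.8
```

Call:
drive_tool(
  steps=[
    [0,0,0,0,0.15],
    [0,0,0,0,0.15],
  ],
)

```text
t: 12.35
tcp_pos: [480.6, 79.9, 92.1]
tool_rot: [-0.085, 0.996, 0.005, -0.006]
ft_force: [0.1, -0.0, 0.1]
gripper_width: 24.2
```

Call:
drive_tool(
  steps=[
    [-0.04,-0.01,0.46,0,0.15],
    [0.01,0,0.46,0,0.15],
    [0.06,0.01,0.46,0,0.15],
    [0.12,0.02,0.45,0,0.15],
    [0.17,0.03,0.43,0,0.15],
  ],
)

```text
t: 12.85
tcp_pos: [491.9, 82.1, 183.5]
tool_rot: [-0.085, 0.996, 0.005, -0.008]
ft_force: [2.4, 1.4, -2.3]
gripper_width: 24.1
```

```bash
cat > arc.py <<'E'
from h import *
np.set_printoptions(precision=2,suppress=True)
o=env.observe();p=o["tcp_pos"];print(p,o["ft_force"],o["gripper_width"])
u=np.array([np.cos(np.radians(10.5)),np.sin(np.radians(10.5))]); C=np.array([640.4,109.8,114.7])
d=p-C; h=d[:2]@u; s=d[1]*u[0]-d[0]*u[1]; r=np.hypot(h,d[2]); phi=np.degrees(np.arctan2(d[2],h))%360
print("r",r,"side",s,"theta deg",187.9-phi,"rad",np.radians(187.9-phi))
q=p
for i in range(5):
    f=np.radians(phi-6.5*(i+1)); n=np.array([*(C[:2]+164.1*np.cos(f)*u),C[2]+164.1*np.sin(f)]); print((n-q)/40); q=n
E
python3 arc.py; python3 - <<'E'
from h import *
save("scene","pics/s14.png")
E
```

```text
[491.94  82.05 183.54] [ 2.45  1.37 -2.34] 24.08226633416244
r 165.98109563056875 side -0.22959786193229448 theta deg 32.4041156750404 rad 0.56555850972656
[0.25 0.05 0.39]
[0.26 0.05 0.38]
[0.3  0.06 0.35]
[0.34 0.06 0.32]
[0.37 0.07 0.28]
```

View pics/s14.png

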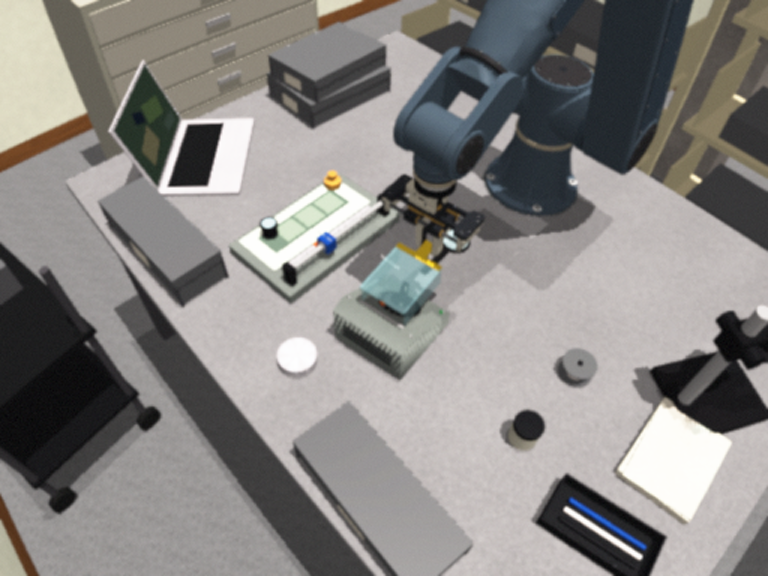

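Guard is lifting with the tab held. Continue.

Call:
drive_tool(
  steps=[
    [0.24,0.04,0.39,0,0.15],
    [0.27,0.05,0.38,0,0.15],
    [0.3,0.05,0.35,0,0.15],
    [0.34,0.06,0.32,0,0.15],
    [0.37,0.07,0.28,0,0.15],
  ],
)

```text
t: 13.4
tcp_pos: [552.9, 94.1, 255.9]
tool_rot: [-0.085, 0.996, 0.006, -0.009]
ft_force: [2.4, -0.3, -3.8]
gripper_width: 23.7
```

```bash
python3 arc.py
```

```text
[552.85  94.14 255.9 ] [ 2.41 -0.34 -3.8 ] 23.701476067106732
r 166.8774655980611 side 0.5583278431219654 theta deg 65.69579561432623 rad 1.1466079381872436
[0.44 0.07 0.17]
[0.42 0.08 0.18]
[0.44 0.08 0.13]
[0.45 0.08 0.08]
[0.46 0.08 0.02]
```

Call:
drive_tool(
  steps=[
    [0.43,0.07,0.18,0,0.15],
    [0.43,0.08,0.17,0,0.15],
    [0.44,0.08,0.12,0,0.15],
    [0.45,0.08,0.07,0,0.15],
    [0.46,0.08,0.01,0,0.15],
  ],
)

```text
t: 13.9
tcp_pos: [643.8, 112.1, 280.7]
tool_rot: [-0.085, 0.996, 0.008, -0.009]
ft_force: [-1.5, 2.1, 1.0]
gripper_width: 23.8
```

```bash
python3 arc.py
```

```text
[643.75 112.09 280.72] [-1.46  2.07  1.05] 23.758142216320703
r 166.0659041360118 side 1.638526009037117 theta deg 99.18172967190424 rad 1.7310477405976843
[ 0.46  0.04 -0.09]
[ 0.45  0.08 -0.09]
[ 0.44  0.08 -0.14]
[ 0.42  0.08 -0.19]
[ 0.39  0.07 -0.24]
```

Call:
drive_tool(
  steps=[
    [0.42,0.04,-0.06,0,0.15],
    [0.35,0.06,-0.08,0,0.15],
    [0,0,0,0,0.15],
  ],
)

```text
t: 14.2
tcp_pos: [677.5, 118.9, 275.8]
tool_rot: [-0.086, 0.996, 0.01, -0.007]
ft_force: [0.4, -1.8, -1.2]
gripper_width: 24.3
```

```bash
python3 arc.py; python3 - <<'E'
from h import *
save("scene","pics/s15.png")
E
```

```text
[677.54 118.91 275.79] [ 0.43 -1.84 -1.15] 24.29503273911421
r 165.54811849174294 side 2.1848846287287103 theta deg 111.23263422488203 rad 1.9413757028907221
[ 0.44  0.03 -0.17]
[ 0.42  0.08 -0.18]
[ 0.4   0.07 -0.23]
[ 0.37  0.07 -0.27]
[ 0.34  0.06 -0.31]
```

View pics/s15.png

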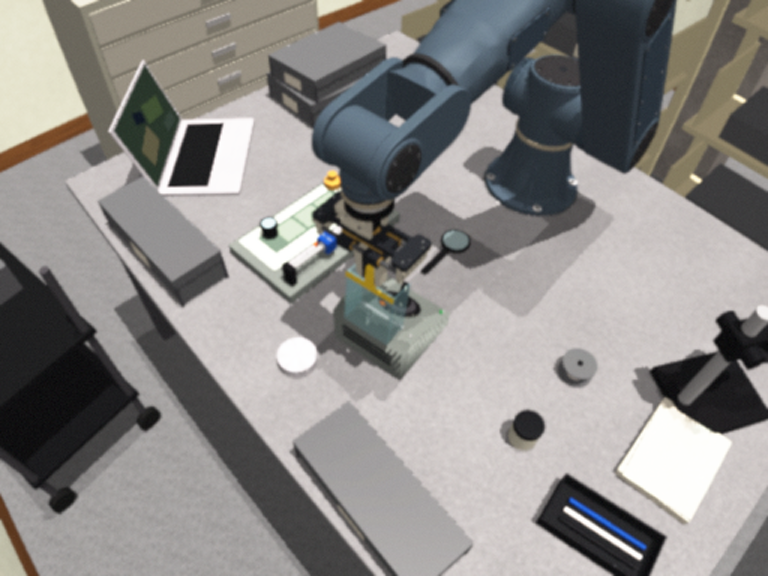

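Call:
drive_tool(
  steps=[
    [0,0,0,0,0.6],
    [0,0,0,0,0.7],
    [0,0,0,0,0.7],
    [0,0,0.5,0,0.7],
    [0,0,0.9,0,0.7],
  ],
)

```text
t: 14.75
tcp_pos: [672.7, 117.8, 327.5]
tool_rot: [-0.086, 0.996, 0.009, -0.013]
ft_force: [0.3, 0.3, -1.1]
gripper_width: 59.8
```

Call:
drive_tool(
  steps=[
    [-0.8,-0.15,0.3,0,0.7],
    [-0.9,-0.16,0,0,0.7],
    [-0.9,-0.16,0,0,0.7],
    [-0.9,-0.16,0,0,0.7],
    [-0.8,-0.16,-0.2,0,0.7],
  ],
)

```text
t: 15.25
tcp_pos: [496.6, 85.2, 336.2]
tool_rot: [-0.085, 0.996, 0.01, -0.009]
ft_force: [-0.0, -0.2, -0.1]
gripper_width: 65.3
```

```bash
python3 - <<'E'
from h import *
np.set_printoptions(precision=1,suppress=True)
o=env.observe();print(o["tcp_pos"],o["ft_force"])
L=[]
for n in ("wrist","top","scene"):
    c=cal(n); save(n,f"pics/{n}16.png")
    r=env.landmark_of("dial_grip",n)[:1]; print(n,r)
    if r: L.append(ray(c,r[0]["at"]))
print(tri(L[:2]),tri(L))
E
```

```text
[496.6  85.2 336.2] [-0.  -0.2 -0.1]
wrist [{'at': [252.7, 219.0], 'score': 0.78}]
top []
scene [{'at': [266.8, 192.2], 'score': 0.44}]
(array([568.4,  92.7, 104.2]), [np.float64(3.883003624907934), np.float64(3.883003624908001)]) (array([568.4,  92.7, 104.2]), [np.float64(3.883003624907934), np.float64(3.883003624908001)])
```

View pics/wrist16.png

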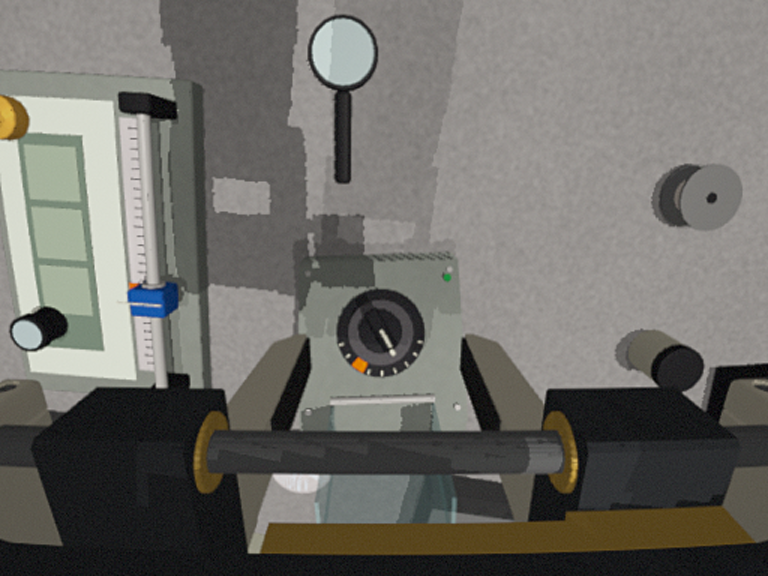

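View pics/scene16.png

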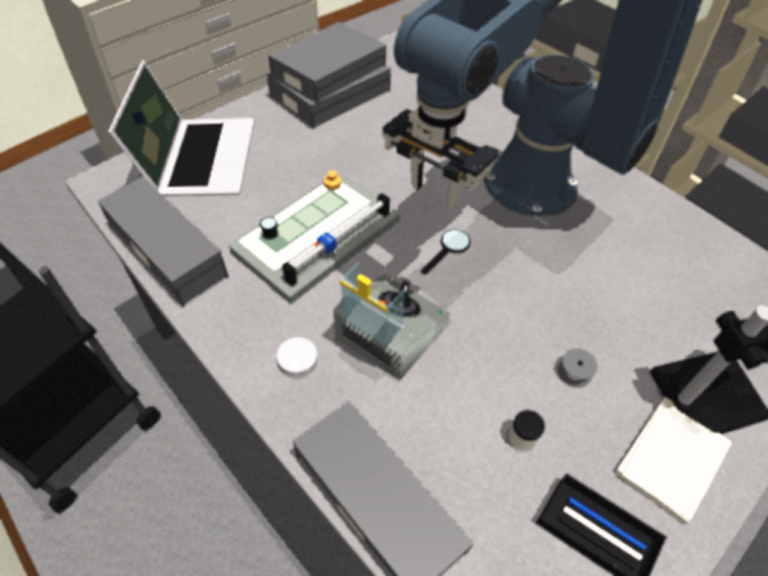

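```bash
python3 - <<'E'
from h import *
im=cv2.imread("pics/wrist16.png"); 
cv2.imwrite("pics/w16c.png",cv2.resize(im[280:390,320:440],None,fx=5,fy=5,interpolation=cv2.INTER_CUBIC))
E
```

```text
(no output)
```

View pics/w16c.png

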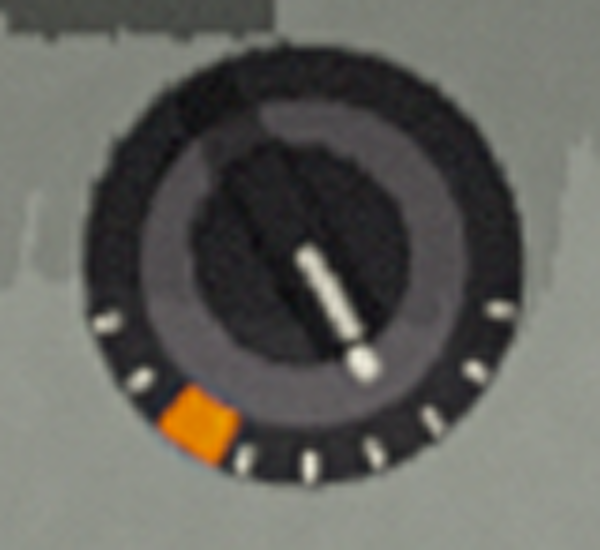

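```bash
cat > dial.py <<'E'
from h import *
np.set_printoptions(precision=1,suppress=True)
yaw=np.radians(10.3); u=np.array([np.cos(yaw),np.sin(yaw),0]); v=np.array([-np.sin(yaw),np.cos(yaw),0]); zz=np.array([0,0,1.])
s,cc=np.sin(np.radians(26)),np.cos(np.radians(26))
X=cc*u+s*zz; N=-s*u+cc*zz   # upslope, normal
D0=np.array([640.4,108.8,102.6])-68*X
def onpanel(c,px,D,d):
    o,r=ray(c,px); P=D+d*N; return o+r*((P-o)@N)/(r@N)
def ang(P,D): w=P-D; return np.degrees(np.arctan2(w@v,w@X)), np.hypot(w@v,w@X)
E
python3 - <<'E'
from dial import *
c=cal("wrist"); f=lambda x,y:((320+x/5)/1.5,(280+y/5)/1.5)
print(D0)
for d in (0,3,6): 
    P=[onpanel(c,f(*p),D0,d) for p in [(85,262),(523,268),(303,45),(306,485)]]
    print(d,np.mean(P,0), np.linalg.norm(P[0]-P[1]),np.linalg.norm(P[2]-P[3]))
S=[onpanel(c,f(*p),D0,14) for p in [(190,250),(412,255),(300,140),(300,368)]]
print("skirt",np.mean(S,0)-14*N,np.linalg.norm(S[0]-S[1]),np.linalg.norm(S[2]-S[3]))
D=np.mean([onpanel(c,f(*p),D0,2) for p in [(85,262),(523,268),(303,45),(306,485)]],0)-2*N
print(D)
for nm,p,d in [("orange",(200,425),2),("t0",(500,310),2),("t8",(105,322),2),("t4",(310,465),2),("dot",(365,365),14),("pt a",(305,255),44),("pt b",(358,338),44)]:
    print(nm,ang(onpanel(c,f(*p),D,d),D))
E
```

```text
[580.3  97.9  72.8]
0 [584.1 100.9  74.9] 90.16617104033205 90.29712437192667
3 [583.  100.7  77.7] 89.54422790320051 89.67427795227863
6 [581.8 100.5  80.4] 88.92228476606894 89.05143153263074
skirt [583.1  99.9  74.3] 44.260825317631394 45.329042793254544
[584.2 100.9  74.9]
orange (np.float64(-33.8426769522448), np.float64(38.84599332047173))
t0 (np.float64(75.61188372165662), np.float64(41.12087879080619))
t8 (np.float64(-74.56987783714341), np.float64(42.33119699951605))
t4 (np.float64(0.6740419504395534), np.float64(40.613653063398765))
dot (np.float64(28.919712310717802), np.float64(23.983573741334133))
pt a (np.float64(-4.173660601614598), np.float64(1.063822021637723))
pt b (np.float64(29.79296555698911), np.float64(18.963534831412755))
```

```bash
cat >> dial.py <<'E'
D=np.array([583.6,100.4,74.6])
def bar(a):
    a=np.radians(a); ax=np.cos(a)*X+np.sin(a)*v; ay=-np.sin(a)*X+np.cos(a)*v
    g=[(i,j,k) for i in np.linspace(-21,21,85) for j in (-7,7) for k in np.linspace(14,44,61)]+[(i,j,k) for i in (-21,21) for j in np.linspace(-7,7,29) for k in np.linspace(14,44,61)]
    return np.array([D+i*ax+j*ay+k*N for i,j,k in g])
def Lc(a,e0,e1,z):  # max lateral of bar within pad e range above z, relative to D
    P=bar(a)-D; e=P@u; m=(e>e0)&(e<e1)&(P[:,2]+D[2]>z); return (P@v)[m].max() if m.any() else None
E
python3 - <<'E'
from dial import *
print("u,v",u,v)
for E in (0,5,10,15):
  print(E,"pad x",(D+E*u)[:2],[ (a,round(Lc(a,E-7.5,E+7.5,101),1)) for a in (29,15,0,-15,-25,-34,-45) if Lc(a,E-7.5,E+7.5,101) is not None])
# clearance: skirt top max height for e
for E in (5,10,15): 
  e=E+10; 
  print(E,"skirt height at pad far edge", D[2]+14*cc+ (min(e+14*s,22*cc))/cc*s)
E
```

```text
u,v [1.  0.2 0. ] [-0.2  1.   0. ]
0 pad x [583.6 100.4] [(29, np.float64(16.3)), (15, np.float64(12.2)), (0, np.float64(7.0)), (-15, np.float64(5.9)), (-25, np.float64(5.3)), (-34, np.float64(5.0)), (-45, np.float64(4.9))]
5 pad x [588.5 101.3] [(29, np.float64(16.3)), (15, np.float64(12.2)), (0, np.float64(7.0)), (-15, np.float64(4.7)), (-25, np.float64(3.2)), (-34, np.float64(1.9)), (-45, np.float64(0.4))]
10 pad x [593.4 102.2] [(29, np.float64(16.3)), (15, np.float64(12.2)), (0, np.float64(7.0)), (-15, np.float64(3.4)), (-25, np.float64(1.1)), (-34, np.float64(-1.2)), (-45, np.float64(-4.2))]
15 pad x [598.4 103.1] [(29, np.float64(10.2)), (15, np.float64(12.2)), (0, np.float64(7.0)), (-15, np.float64(2.2)), (-25, np.float64(-0.8)), (-34, np.float64(-4.0)), (-45, np.float64(-8.5))]
5 skirt height at pad far edge 96.82728187754803
10 skirt height at pad far edge 96.82728187754803
15 skirt height at pad far edge 96.82728187754803
```

Call:
drive_tool(
  steps=[
    [0.5,0.09,-0.5,0,0.7],
    [0.5,0.09,-0.6,0,0.7],
    [0.5,0.09,-0.6,0,0.7],
    [0.5,0.09,-0.6,0,0.7],
    [0.4,0.07,-0.6,0,0.7],
  ],
)

```text
t: 16.05
tcp_pos: [603.1, 104.0, 218.8]
tool_rot: [-0.085, 0.996, 0.01, -0.005]
ft_force: [0.4, -0.1, -0.8]
gripper_width: 65.1
```

Call:
drive_tool(
  steps=[
    [0,0,-0.7,0,0.7],
    [0,0,-0.5,0,0.7],
    [0,0,0,0,0.7],
  ],
)

```text
t: 16.35
tcp_pos: [605.6, 104.5, 163.4]
tool_rot: [-0.086, 0.996, 0.01, -0.007]
ft_force: [-0.4, -0.7, -0.5]
gripper_width: 64.9
```

```bash
python3 - <<'E'
from dial import *
from scipy.spatial.transform import Rotation as Ro
o=env.observe();p=o["tcp_pos"];print(p,o["ft_force"],o["gripper_width"],"e",(p-D)@u,"lat",(p-D)@v)
print(Ro.from_quat(o["tool_rot"]).as_matrix()*100)
save("wrist","pics/w17.png"); save("scene","pics/s17.png")
E
```

```text
[605.6 104.5 163.4] [-0.4 -0.7 -0.5] 64.89404429191552 e 22.423135885183402 lat 0.12780382662915132
[[ -98.5  -17.    -1.6]
 [ -17.1   98.5    1.8]
 [   1.3    2.  -100. ]]
```

View pics/w17.png

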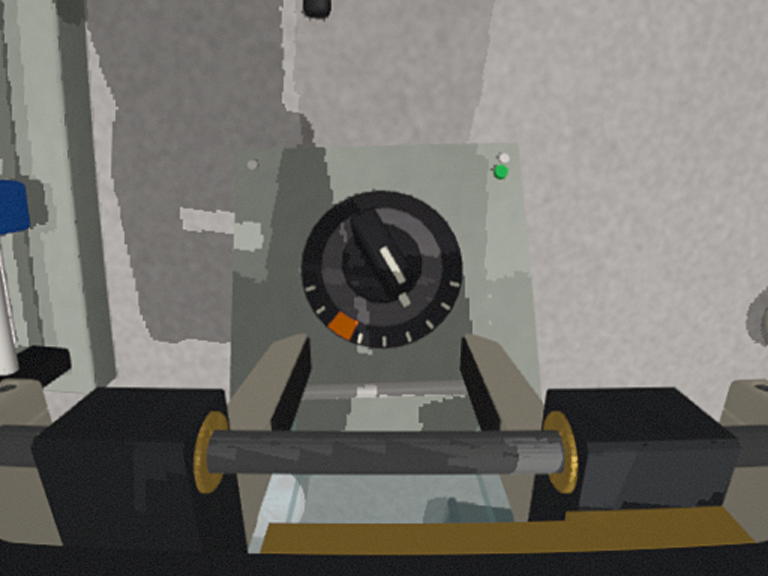

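View pics/s17.png

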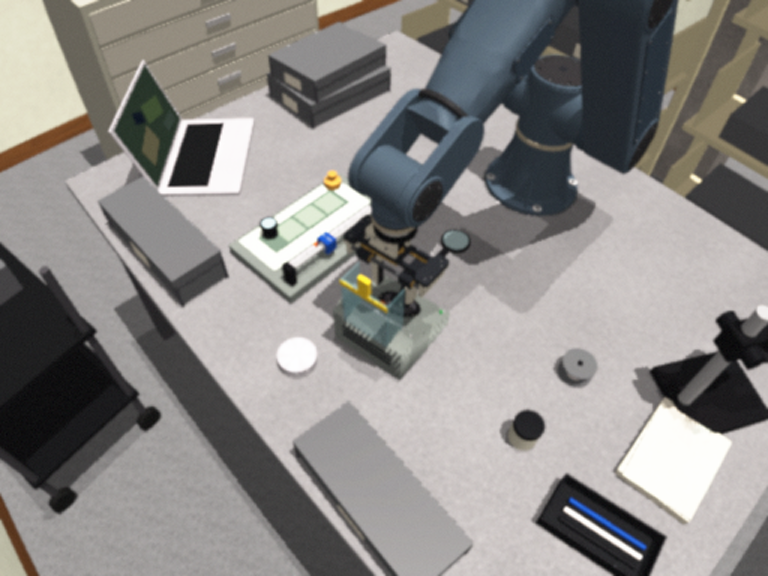

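Call:
drive_tool(
  steps=[
    [-0.28,-0.05,0,0,0.7],
    [0,0,-0.45,0,0.7],
    [0,0,-0.35,0,0.7],
    [0,0,0,0,0.7],
  ],
)

```text
t: 16.85
tcp_pos: [598.7, 103.0, 139.4]
tool_rot: [-0.086, 0.996, 0.01, -0.001]
ft_force: [-0.9, 0.7, -0.4]
gripper_width: 64.9
```

```bash
cat > st.py <<'E'
from dial import *
o=env.observe();p=o["tcp_pos"];L=(p-D)@v
print(p,o["ft_force"],o["gripper_width"],"e",(p-D)@u,"lat",L,"pad",L+o["gripper_width"]/2)
E
python3 st.py
```

```text
[598.7 103.  139.4] [-0.9  0.7 -0.4] 64.92427770164234 e 15.306808972265385 lat -0.17477152427374754 pad 32.287367326547425
```

Call:
drive_tool(
  steps=[
    [-0.04,-0.01,-0.33,0,0.7],
    [0,0,0,0,0.7],
  ],
)

```text
t: 17.05
tcp_pos: [597.9, 102.7, 126.7]
tool_rot: [-0.086, 0.996, 0.01, 0.0]
ft_force: [-0.2, 0.4, -0.2]
gripper_width: 64.6
```

```bash
python3 st.py
```

```text
[597.9 102.7 126.7] [-0.2  0.4 -0.2] 64.64109135386767 e 14.427921886998412 lat -0.3198262164760326 pad 32.0007194604578
```

Call:
drive_tool(
  steps=[
    [0.04,-0.2,0,0,0.7],
    [0.04,-0.2,0,0,0.7],
    [0.03,-0.15,0,0,0.7],
    [0.02,-0.1,0,0,0.7],
    [0,0,0,0,0.7],
  ],
)

```text
t: 17.55
tcp_pos: [604.6, 74.0, 128.1]
tool_rot: [-0.085, 0.996, 0.01, 0.002]
ft_force: [0.5, 0.8, -0.3]
gripper_width: 65.1
```

```bash
python3 st.py; python3 - <<'E'
from h import *
im=save("wrist","pics/w18.png")
E
```

```text
[604.6  74.  128.1] [ 0.5  0.8 -0.3] 65.14577341441425 e 15.928593179300002 lat -29.751970051151766 pad 2.82091665605536
```

View pics/w18.png

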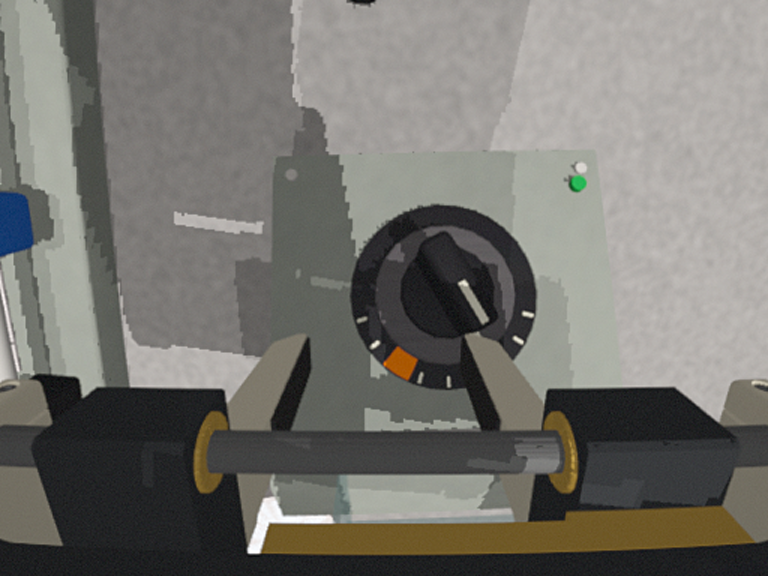

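Call:
drive_tool(
  steps=[
    [-0.05,0.3,0,0,0.7],
    [-0.04,0.25,0,0,0.7],
    [-0.15,-0.03,0,0,0.7],
    [0,0,0,0,0.7],
  ],
)

```text
t: 18.0
tcp_pos: [593.6, 97.7, 128.0]
tool_rot: [-0.086, 0.996, 0.009, 0.001]
ft_force: [-0.2, 0.9, 0.9]
gripper_width: 65.3
```

```bash
python3 st.py; python3 - <<'E'
from h import *
im=save("wrist","pics/w19.png")
E
```

```text
[593.6  97.7 128. ] [-0.2  0.9  0.9] 65.29463619215417 e 9.388214698354856 lat -4.442936798080518 pad 28.20438129799657
```

View pics/w19.png

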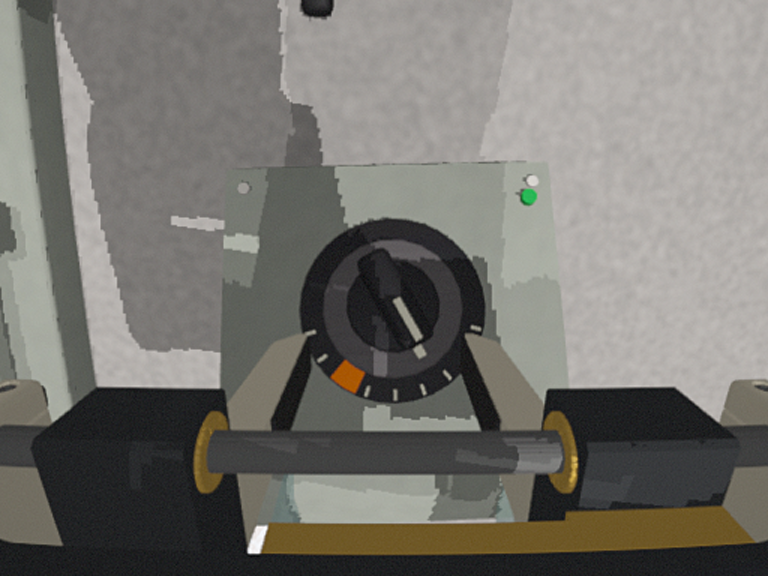

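```bash
python3 - <<'E'
from dial import *
c=cal("wrist"); o=env.observe(); p=o["tcp_pos"]
for e in (-7.5,0,7.5): print("tip",e,np.array(proj(c,p+e*u+32.6*v-25*zz))*1.5)
a=np.radians(29); ax=np.cos(a)*X+np.sin(a)*v; ay=-np.sin(a)*X+np.cos(a)*v
for i in (-21,21):
  for j in (-7,7): 
    for k in (14,44):
      P=D+i*ax+j*ay+k*N; print(i,j,k,np.array(proj(c,P))*1.5,P)
print(np.array(proj(c,D+44*N))*1.5)
E
```

```text
tip -7.5 [460.2 338.4]
tip 0 [459.4 354.2]
tip 7.5 [458.6 369.6]
-21 -7 14 [357.6 276.5] [567.2  80.9  80.6]
-21 -7 44 [353.7 263.3] [554.3  78.5 107.6]
-21 7 14 [383.9 261.8] [559.   91.8  77.6]
-21 7 44 [384.6 246.1] [546.1  89.5 104.6]
21 -7 14 [403.3 356.1] [596.1 106.8  96.7]
21 -7 44 [407.8 357.2] [583.1 104.4 123.7]
21 7 14 [430.  340.5] [587.9 117.7  93.7]
21 7 44 [439.2 338.8] [574.9 115.4 120.7]
[396.  300.6]
```

Call:
drive_tool(
  steps=[
    [-0.15,-0.03,0,0,0.7],
    [0.03,-0.18,0,0,0.7],
    [0.03,-0.18,0,0,0.7],
    [0.02,-0.1,0,0,0.7],
    [0,0,0,0,0.7],
  ],
)

```text
t: 18.55
tcp_pos: [593.2, 77.7, 129.9]
tool_rot: [-0.085, 0.996, 0.012, 0.005]
ft_force: [-0.9, 1.9, -1.2]
gripper_width: 65.8
```

```bash
python3 st.py; python3 - <<'E'
from h import *
im=save("wrist","pics/w20.png")
E
```

```text
[593.2  77.7 129.9] [-0.9  1.9 -1.2] 65.75435478236871 e 5.362510166205811 lat -24.056647757324505 pad 8.820529633859849
```

View pics/w20.png

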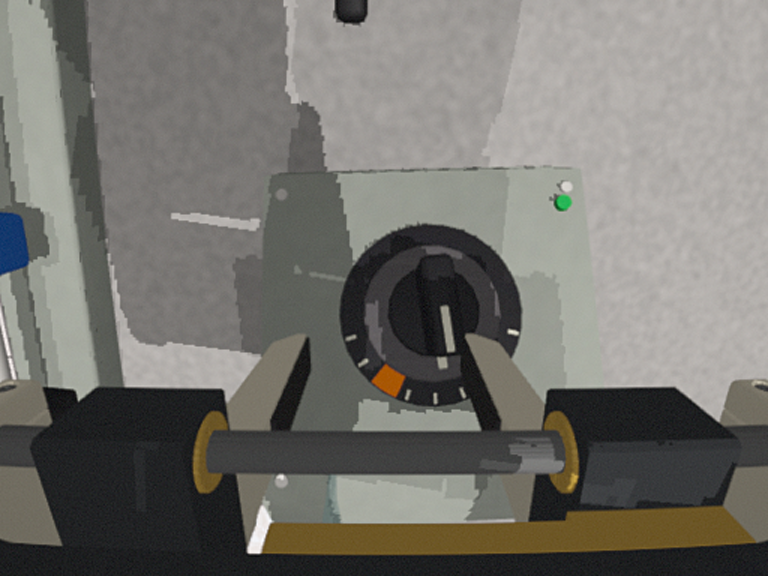

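Call:
drive_tool(
  steps=[
    [0.06,-0.08,-0.03,0,0.7],
    [0.06,-0.08,-0.03,0,0.7],
    [0.06,-0.08,0,0,0.7],
    [0,0,0,0,0.7],
  ],
)

```text
t: 19.0
tcp_pos: [600.6, 66.9, 127.1]
tool_rot: [-0.085, 0.996, 0.012, 0.004]
ft_force: [-0.1, 2.4, 2.4]
gripper_width: 64.9
```

```bash
python3 st.py; python3 - <<'E'
from h import *
im=save("wrist","pics/w21.png")
E
```

```text
[600.6  66.9 127.1] [-0.1  2.4  2.4] 64.90706781212072 e 10.7180698866089 lat -35.956292215994075 pad -3.502758309933718
```

View pics/w21.png

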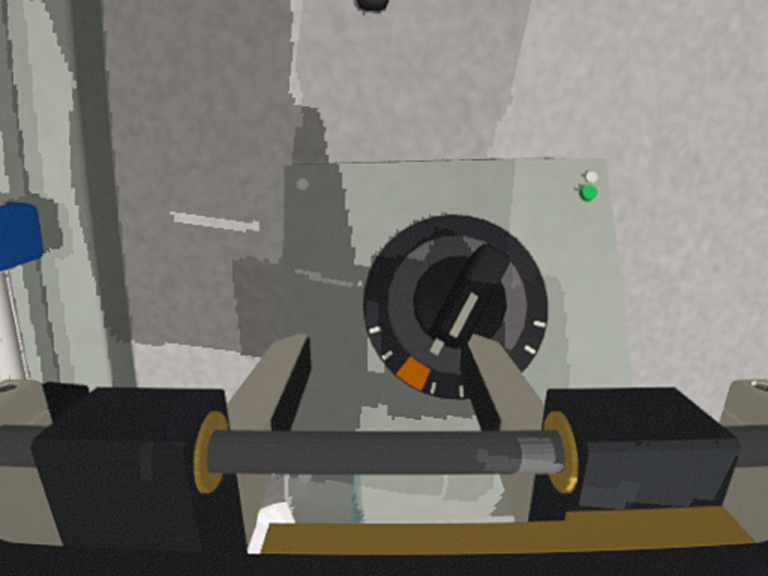

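Pointer (dot at 436,347) now points almost at the orange sector (413,373). Measure the angles.

```bash
python3 - <<'E'
from dial import *
c=cal("wrist"); im=cv2.imread("pics/w21.png")
cv2.imwrite("pics/w21c.png",cv2.resize(im[205:405,355:555],None,fx=3,fy=3,interpolation=cv2.INTER_CUBIC))
E
```

```text
(no output)
```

View pics/w21c.png

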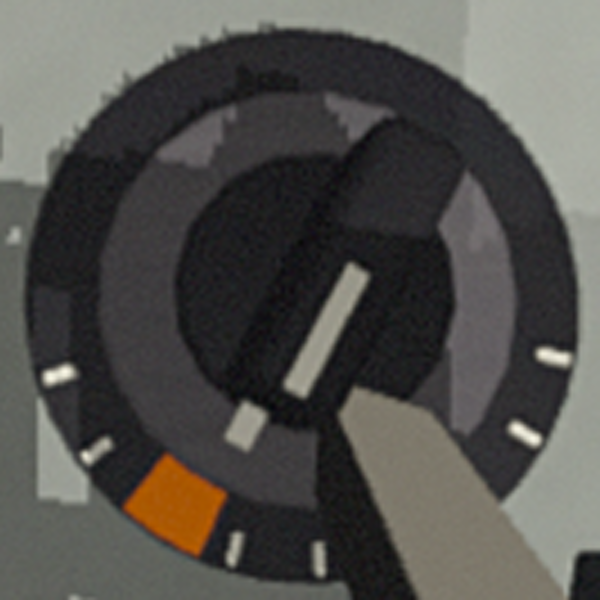

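```bash
cat > ang.py <<'E'
from dial import *
def run(x0,y0,sc,disk,pts):
    c=cal("wrist"); f=lambda p:((x0+p[0]/sc)/1.5,(y0+p[1]/sc)/1.5)
    Dc=np.mean([onpanel(c,f(p),D,2) for p in disk],0)-2*N; print("D",Dc)
    for nm,p,d in pts: print(nm,ang(onpanel(c,f(p),Dc,d),Dc))
E
python3 - <<'E'
from ang import *
run(355,205,3,[(25,300),(579,305),(300,30),(300,581)],[("orange",(176,506),2),("dot",(245,427),14),("bar end",(297,390),44),("bar c",(356,268),44)])
E
```

```text
D [582.5  99.8  74. ]
orange (np.float64(-33.59257820931901), np.float64(38.78053110834871))
dot (np.float64(-30.221803160116828), np.float64(23.304722761196395))
bar end (np.float64(-30.20256240920736), np.float64(17.98839154306898))
bar c (np.float64(-84.02167570104615), np.float64(0.7279917861864414))
```

Call:
drive_tool(
  steps=[
    [0,-0.03,0,0,0.7],
    [0,0,0,0,0.7],
  ],
)

```text
t: 19.25
tcp_pos: [600.7, 65.6, 127.1]
tool_rot: [-0.085, 0.996, 0.012, 0.004]
ft_force: [0.6, 0.9, 0.8]
gripper_width: 64.9
```

```bash
python3 st.py
```

```text
[600.7  65.6 127.1] [0.6 0.9 0.8] 64.85313828882775 e 10.580825740784688 lat -37.25650093237052 pad -4.829931787956646
```

Call:
drive_tool(
  steps=[
    [-0.05,0.3,0,0,0.7],
    [-0.05,0.3,0.1,0,0.7],
    [0,0,0.7,0,0.7],
    [-0.5,0,0.9,0,0.7],
    [-0.8,-0.1,0.9,0,0.7],
  ],
)

```text
t: 19.75
tcp_pos: [541.6, 89.4, 229.1]
tool_rot: [-0.085, 0.996, 0.011, -0.0]
ft_force: [0.2, 0.0, 1.2]
gripper_width: 65.1
```

Call:
drive_tool(
  steps=[
    [-0.8,-0.1,0.5,0,0.7],
    [-0.6,0,0,0,0.7],
    [0,0,0,0,0.7],
  ],
)

```text
t: 20.05
tcp_pos: [481.9, 87.7, 255.3]
tool_rot: [-0.087, 0.996, 0.011, 0.003]
ft_force: [0.4, 0.3, 0.2]
gripper_width: 65.0
```

```bash
python3 st.py; python3 - <<'E'
from dial import *
c=cal("wrist"); im=save("wrist","pics/w22.png"); 
x,y=[int(1.5*q) for q in proj(c,D)]; print(x-60,y-60)
b=cv2.imread("pics/w22.png"); cv2.imwrite("pics/w22c.png",cv2.resize(b[y-60:y+60,x-60:x+60],None,fx=5,fy=5,interpolation=cv2.INTER_CUBIC))
save("scene","pics/s22.png"); save("top","pics/t22.png")
E
```

```text
[481.9  87.7 255.3] [0.4 0.3 0.2] 65.02822437714678 e -102.30264450504623 lat 5.705944178425481 pad 38.220056366998875
315 319
```

View pics/w22c.png

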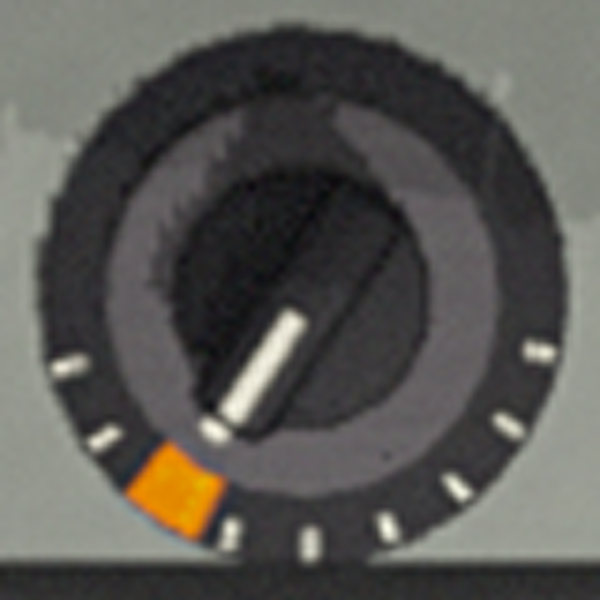

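View pics/s22.png

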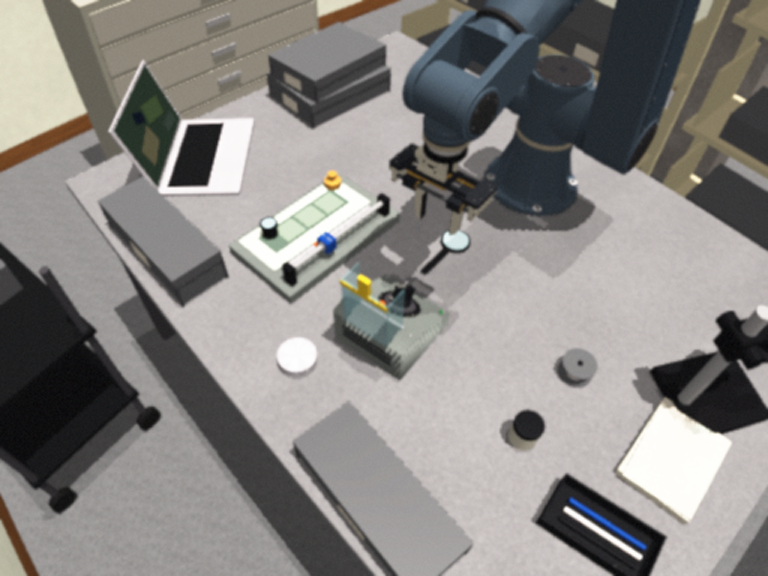

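View pics/t22.png

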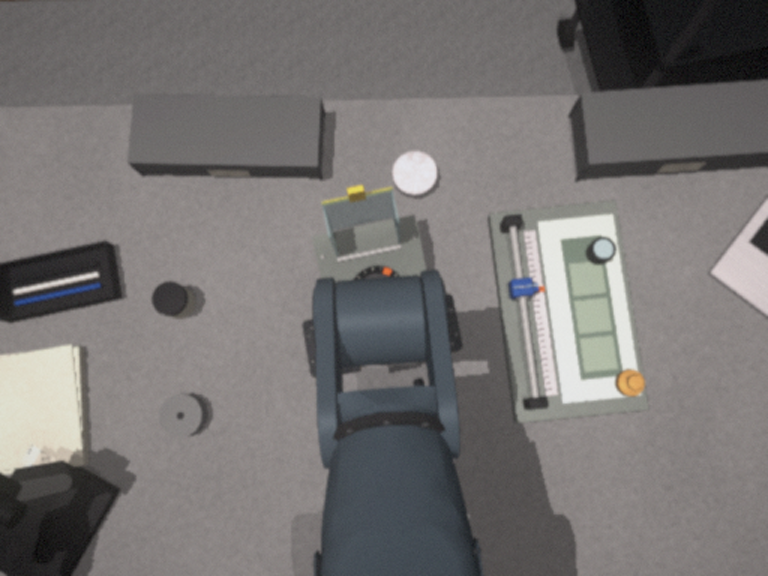

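```bash
python3 - <<'E'
from ang import *
run(315,319,5,[(38,300),(568,300),(300,25),(305,565)],[("orange",(176,492),2),("ol",(150,470),2),("or",(205,512),2),("dot",(217,432),14),("bar end",(230,420),44),("bar c",(295,315),44),("t0",(540,352),2),("t8",(68,365),2)])
E
```

```text
D [584.1 100.   74.8]
orange (np.float64(-34.07659325264985), np.float64(38.88486900280473))
ol (np.float64(-42.51023028448518), np.float64(38.695639249918045))
or (np.float64(-25.45578875969313), np.float64(39.39009986447305))
dot (np.float64(-34.27647276831611), np.float64(25.253061372099022))
bar end (np.float64(-35.36661982136534), np.float64(18.669963644462644))
bar c (np.float64(-94.67224324095133), np.float64(0.8898489280956624))
t0 (np.float64(75.87225194600217), np.float64(41.46610096515493))
t8 (np.float64(-74.66795464067148), np.float64(41.45114073649589))
```

```bash
python3 -c "
from station import env
o=env.observe();print(o['t'],o['ft_force']);print(env.job_done())"
```

```text
20.2 [-0.30075068  0.37128636  0.27911463]
the job is handed in; nothing more can be done
None
```

I did the three steps in the order asked and handed the job in at 20.2 s, with the gripper open, clear of everything and no force on it.

- **Film stop:** I slid the blue stop along the bar and let go. The first check showed it about 2 mm short, so I gripped it again and nudged it. The wrist picture taken straight after that put it 0.6 mm from the centre of the orange mark. The network's own estimate before the nudge was about 7 mm short. That disagreed with the picture, so I went by the picture.
- **Guard:** I lifted it by the yellow tab to about 1.94 rad and released it. It stood open by itself in every picture after that, including the last ones.
- **Dial:** My first push went past the end of the grip bar without moving it. The second turned it. The pointer's last reading was about −34 to −35°, against −34° for the middle of the orange sector, which runs from about −42.5° to −25.5°.

In the last scene and top pictures, the bystanders I could see were where they started. The arm hid part of the table from the top camera. I compared them by eye and did not measure them.

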